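# Clear the marking machine, then put it back into service

## Robot

A 6-joint arm with a two-finger parallel gripper is mounted at the origin on the work surface. World frame = base frame: x ahead of the robot, y to its left, z up, the work surface at z = 0. Lengths are in m, angles in rad, forces in N, time in s.
With the tool pointing down it reaches from about 0.225 to 0.875 m from the base axis. Payload 3.4 kg.
Tool frame: the origin (TCP) lies where the fingers leave the gripper's body, on its centre line; the fingertips stand 73 mm ahead of it and the grasp point (between the pads) lies 54 mm ahead of it (manip.pinch_z is the distance from the TCP to the grasp point, in m); z points along the fingers, y is the line along which they close (so a half turn about z gives the same grasp; the last joint's range is limited). The gripper opens to 85 mm and grips with 20 to 120 N. Pads are 22 mm wide; open, the fingers measure 114 mm over their backs; the gripper's body (76 mm by 85 mm) begins 54 mm behind the grasp point. The pads swing forward as they close: fully open they stand 13 mm farther back than shut.
Start: joints at [-1.372, 0.276, 1.505, -0, 1.361, -0.121], TCP at [0.181, -0.546, 0.304] pointing down, gripper open.
Joint ranges: [-2.89, 2.89], [-0.75, 2.08], [0.22, 2.7], [-1.18, 4.32], [0.11, 2.71], [-2.7, 2.7]. Speed limits (rad/s): [2.57, 2.57, 3.14, 3.14, 3.14, 3.14].

## Interface

Orientations are given as a unit quaternion [w, x, y, z].
In Python, from rig import readout, imaging, manip gives the robot as it stands. The module is installed in compiled form; this text tells all that it offers.
- The arm moves only by the tool servo_tool, never from a script. Its argument "moves" is a list of rows, each an object with "dp": the shift along the tool's x, y, z in units of 0.2 m (1.0 is 0.2 m), a list of three; "delta_rot": the turn, a rotation vector about the tool's x, y, z in units of 0.1 rad (1.0 is 0.1 rad), a list of three; "fingers": the opening, from 0 (shut) to 1 (fully open). In form: [{"dp": [dx, dy, dz], "delta_rot": [wx, wy, wz], "fingers": fingers}, ...]. A call has 1 to 5 rows; each row shifts and turns the commanded pose from where the row before left it, along the tool's axes as they then stand; what a row does not reach is not made up. A row lasts 1/10 s, in which the tool goes at most 50 mm and 8.59 degrees, less where a joint would pass 70% of its speed; a pose out of reach is approached as far as the arm can. A call with a number of a shift or a turn outside -1 to 1 is refused whole. A call with a gripper value outside its range is refused whole. The fingers move at their own pace and stop on an object; "force" is the grip in N (left out, the last holds). Time passes only in rows, so rows that do not move let the fingers close. It gives the time, the measured TCP pose, the force, the opening and the grip force at its end, in the units of the state.
- readout.get_state(): the state, without advancing time (a new reading comes with each control period).
- imaging.get_image(name): name is "side" or "top"; returns (picture, depth): 400x640x3 uint8, red, green, blue; 400x640 float32, m along the optical axis (not along the pixel's ray), 0 where there is no reading.
- imaging.calibration(name): a dict with "intrinsics" (3x3 intrinsics, pixels), "R" (3x3) and "t" (3): a world point X has camera coordinates R X + t. Camera axes: x right, y down, z forward; pixel columns grow to the right and rows downward; lengths in m; the calibration is good to about 2 mm. A picture is of the moment at which its call begins. calibration takes no time and is no camera call.
- manip.sign_off(): hands the job in; it is judged then, once.
The state is a dict: "clock": time; "qpos": joint angles; "qd": joint speeds; "effort": joint torques, N m; "position": TCP position; "ee_rot": TCP orientation; "contact_force": force on the tool from outside, world axes, zero at the start; "moment": the same for the moment, N m; "width": finger opening in m; "gripper_force": force on a finger pad.
Only numpy, scipy, OpenCV 4.12 (cv2) and the standard library are available. Lean on these libraries where they do the work, as an engineer would, in place of code of your own. Each camera call takes 0.05 s, during which the arm holds its last target. There are 200 camera calls.

## Task

The lot on the bench marking machine is finished. Push the mushroom stop button down until it latches, then swing the marking head's arm right out until it meets its end stop, and with it out there put every hexagonal socket from the machine's bed into the deep cardboard tray and every square tool holder into the shallow cardboard tray. When the bed is cleared of them, swing the arm back until it is fully home against its stop over the bed, and only then twist the mushroom clockwise to release it so that it springs up; the arm must never leave home while the stop is up, and the other things on the bench stay where they are.

Things in the scene. Friction and masses are not known exactly. Their poses are not given: they have to be found in the camera images.
- stop_press (a joint): travel of the mushroom stop button in m: 0 = up (released), about 0.007 = down and latched, 0.009 = bottomed. It takes about 8 N straight down to click it past its latch; it then stays down by itself (above 0.006) until its head is twisted
- stop_turn (a joint): twist of the mushroom head in rad, positive clockwise seen from above, 0 at the start, end stop at 1.1. Beyond about 0.5 the latch lets go, and the head springs up once it is not held. It stays at the angle where it is left
- stop_top (a point): centre of the flat top of the red mushroom head: a round head 44 mm in diameter and 26 mm high, its top 118 mm above the table when up, 111 mm when latched; below it a black collar of 56 mm diameter, top at 78 mm, on a yellow box
- stop_box: fixed yellow box 90 x 90 mm, 70 mm high, carrying the mushroom stop in the middle of its top; origin under its centre
- machine: the fixed marking machine; origin on the table under the centre of its bed. The bed is a flat aluminium plate 250 mm (its own x) by 290 mm (its own y), 50 mm above the table, with a rim 6 mm wide and 8 mm high; a steel column for the swing arm stands beside it
- head_arm (a joint): angle of the marking head's swing arm in rad, on a stiff upright pivot (about 5 N at the handle), staying where it is left: 0 = home against its stop, the head over the middle of the bed; grows counter-clockwise seen from above, 2.35 = right out against its end stop, the head beyond the right side of the bed. It may start a few degrees from home
- handle (a point): the arm's handle: a plain upright black post 24 mm in diameter, standing on the arm 130 mm from the pivot; this point lies on its axis, 22 mm below its top and 48 mm above the top of the arm. 82 mm farther out along the arm is the marking head, 62 mm square, underside 155 mm (needle 147 mm) and top 215 mm above the table
- pivot (a point): point on the upright pivot axis of the swing arm, at the height of handle (238 mm above the table)
- deep_tray: fixed open cardboard tray, 210 mm (its own x) by 170 mm (its own y) outside, walls and floor 4 mm thick, walls 54 mm high and the far (+x) wall 66 mm; origin under its centre. For the sockets
- shallow_tray: fixed open cardboard tray of the same 210 x 170 mm outline, walls and floor 4 mm thick, walls 28 mm high and the far (+x) wall 36 mm; origin under its centre. For the tool holders
- socket1: loose dark steel impact socket, about 320 g: round foot 46 mm diameter and 18 mm high, above it a hexagonal body 46 mm across flats (53 mm across corners) up to 60 mm; one pair of flats faces its own +x and -x. Origin on its axis at mid-height, 30 mm above its underside, z up along the socket when it stands. It may be absent
- socket2: loose dark steel impact socket, about 320 g: round foot 46 mm diameter and 18 mm high, above it a hexagonal body 46 mm across flats (53 mm across corners) up to 60 mm; one pair of flats faces its own +x and -x. Origin on its axis at mid-height, 30 mm above its underside, z up along the socket when it stands. It may be absent
- socket3: loose dark steel impact socket, about 320 g: round foot 46 mm diameter and 18 mm high, above it a hexagonal body 46 mm across flats (53 mm across corners) up to 60 mm; one pair of flats faces its own +x and -x. Origin on its axis at mid-height, 30 mm above its underside, z up along the socket when it stands. It may be absent
- holder1: loose square steel tool holder lying flat, about 300 g: shank 28 x 28 mm, 78 mm long along its own x (x from -50 to +28 mm), then a narrower nose 18 wide x 20 high to x = +50 mm; 100 mm long in all. Origin at the centre of its underside. It may be absent
- holder2: loose square steel tool holder lying flat, about 300 g: shank 28 x 28 mm, 78 mm long along its own x (x from -50 to +28 mm), then a narrower nose 18 wide x 20 high to x = +50 mm; 100 mm long in all. Origin at the centre of its underside. It may be absent
- block: locating stud screwed fast to the bed: round steel boss 40 mm in diameter, 24 mm high, with a 14 mm pin to 36 mm; origin at the centre of its underside. It stays
- oil_bottle: white plastic bottle, 60 mm in diameter, 150 mm high; origin at its foot; a bystander, to be left where it is
- wrench: spanner lying flat, 190 mm long; origin near its middle; a bystander, to be left where it is
- screwdriver: screwdriver lying, 200 mm long; a bystander, to be left where it is
- tape_roll: cardboard ring 100 mm in diameter, 25 mm high; a bystander, to be left where it is
- bit_case: red plastic case 60 x 120 x 30 mm; a bystander, to be left where it is
- brush: brush lying, 150 mm long; a bystander, to be left where it is
- mug: white mug, 80 mm in diameter, 90 mm high; a bystander, to be left where it is
Mind the look-alikes: they are no part of the job. What is shaped like the socket1 but orange is not meant.

How it is judged:
On the way, in this order (a step that is already met when the one before it is completed fails the run):
1. the mushroom stop is pressed down and stays latched (value of joint stop_press above 0.006 m and contact force between the fingers and stop_turn below 0.1 N), for 0.3 s.
2. the marking head's arm is swung right out (value of joint stop_press above 0.006 m and value of joint head_arm above 2.1 rad), for 0.2 s.
3. with the arm out and the stop down, every socket lies or stands in the deep tray and every tool holder in the shallow tray, let go (all of step 2 and x of socket1 in the frame of deep_tray between -0.098 and 0.098 m and y of socket1 in the frame of deep_tray between -0.078 and 0.078 m and z of socket1 in the frame of deep_tray between -0.01 and 0.055 m and linear speed of each of socket1, socket2, socket3, holder1, holder2 below 0.03 m/s and x of socket2 in the frame of deep_tray between -0.098 and 0.098 m and y of socket2 in the frame of deep_tray between -0.078 and 0.078 m and z of socket2 in the frame of deep_tray between -0.01 and 0.055 m and x of socket3 in the frame of deep_tray between -0.098 and 0.098 m and y of socket3 in the frame of deep_tray between -0.078 and 0.078 m and z of socket3 in the frame of deep_tray between -0.01 and 0.055 m and x of holder1 in the frame of shallow_tray between -0.098 and 0.098 m and y of holder1 in the frame of shallow_tray between -0.078 and 0.078 m and z of holder1 in the frame of shallow_tray between -0.01 and 0.055 m and x of holder2 in the frame of shallow_tray between -0.098 and 0.098 m and y of holder2 in the frame of shallow_tray between -0.078 and 0.078 m and z of holder2 in the frame of shallow_tray between -0.01 and 0.055 m and contact force between the fingers and socket1 below 0.1 N and contact force between the fingers and socket2 below 0.1 N and contact force between the fingers and socket3 below 0.1 N and contact force between the fingers and holder1 below 0.1 N and contact force between the fingers and holder2 below 0.1 N), for 0.3 s.
4. the arm is fully home, the stop still down (value of joint stop_press above 0.006 m and value of joint head_arm below 0.07 rad), for 0.2 s.
5. the mushroom is twisted clockwise and has sprung up (value of joint stop_press below 0.002 m and value of joint stop_turn above 0.45 rad), for 0.2 s.
At the end, for the whole second after the job is handed in: The mushroom stop is twisted by more than 0.45 rad and up (within 2 mm), the arm is home within 0.07 rad, every socket present rests inside the deep tray and every holder present inside the shallow tray (origins within 98 by 78 mm of the tray's centre, less than 55 mm up), at rest (all of step 5 and value of joint head_arm below 0.07 rad and x of socket1 in the frame of deep_tray between -0.098 and 0.098 m and y of socket1 in the frame of deep_tray between -0.078 and 0.078 m and z of socket1 in the frame of deep_tray between -0.01 and 0.055 m and linear speed of each of socket1, socket2, socket3, holder1, holder2 below 0.03 m/s and x of socket2 in the frame of deep_tray between -0.098 and 0.098 m and y of socket2 in the frame of deep_tray between -0.078 and 0.078 m and z of socket2 in the frame of deep_tray between -0.01 and 0.055 m and x of socket3 in the frame of deep_tray between -0.098 and 0.098 m and y of socket3 in the frame of deep_tray between -0.078 and 0.078 m and z of socket3 in the frame of deep_tray between -0.01 and 0.055 m and x of holder1 in the frame of shallow_tray between -0.098 and 0.098 m and y of holder1 in the frame of shallow_tray between -0.078 and 0.078 m and z of holder1 in the frame of shallow_tray between -0.01 and 0.055 m and x of holder2 in the frame of shallow_tray between -0.098 and 0.098 m and y of holder2 in the frame of shallow_tray between -0.078 and 0.078 m and z of holder2 in the frame of shallow_tray between -0.01 and 0.055 m); the robot touches nothing.
It fails at once if the arm is away from home (more than 0.3 rad) while the stop is up (value of joint head_arm above 0.3 rad and value of joint stop_press below 0.003 m).
It fails at once if a bystander on the bench is moved by more than 40 mm (distance of any of oil_bottle, wrench, screwdriver, tape_roll, bit_case, brush, mug from where it was at the start of the episode above 0.04 m).
Of socket1, socket2, socket3, holder1, holder2 only 3 to 5 are there at a start; the rules pass over those that are not, and their reading is None.
At some moment in a run one of socket1, socket2, socket3, holder1, holder2 may be knocked a few centimetres aside while the robot is not near it.
Once in a run the grip may slacken for a moment while it holds something.
It also fails if it takes over 210 s, if anything falls off the work surface, if the arm or the gripper's body presses on something with over 40 N, if the wrist force passes 120 N, or if a joint passes its speed limit or range.

## Working session

There is one attempt and no reset: what is moved stays moved. The work goes in short steps, Python scripts to look and compute and a tool call to move; the robot and the scene stay as the last step left them, time stands still between calls to the robot, and variables do not carry over. Pictures are saved under pics/ and viewed, at most 14 in all, crops included, and the job is handed in when it is done.

Besides the shell and the picture viewer there is one more tool, called after "Call:" by a JSON object that holds its "method" and its "body", one argument or row to a line. servo_tool: Moves the arm, as the interface text tells. Its arguments: {"type":"object","properties":{"moves":{"type":"array"},"force":{"type":"number"}},"required":["moves"]}

```bash
mkdir -p pics; python3 - <<'E'
from rig import readout, imaging, manip
import cv2, numpy as np
for n in ("top","side"):
    im,d=imaging.get_image(n); cv2.imwrite(f"pics/{n}0.png",im[:,:,::-1]); np.save(f"{n}_d.npy",d)
    c=imaging.calibration(n); print(n,np.round(c["intrinsics"],1).tolist(),np.round(c["R"],3).tolist(),np.round(c["t"],3).tolist())
s=readout.get_state(); print({k:np.round(v,3) for k,v in s.items()}, manip.pinch_z)
E
```

```text
top [[468.3, 0.0, 316.7], [0.0, 468.3, 193.8], [0.0, 0.0, 1.0]] [[-0.004, -1.0, -0.002], [-0.993, 0.004, -0.117], [0.117, 0.001, -0.993]] [-0.012, 0.568, 1.447]
side [[466.8, 0.0, 311.5], [0.0, 466.8, 202.2], [0.0, 0.0, 1.0]] [[-0.887, -0.462, -0.007], [-0.304, 0.596, -0.743], [0.348, -0.657, -0.669]] [0.461, 0.307, 1.361]
{'clock': np.float64(0.1), 'qpos': array([-1.372,  0.277,  1.506, -0.   ,  1.361, -0.121]), 'qd': array([-0.001, -0.001, -0.002,  0.   ,  0.001, -0.   ]), 'effort': array([ 1.0000e-03, -4.1770e+01, -2.4641e+01, -0.0000e+00,  6.0000e-03,
        0.0000e+00]), 'position': array([ 0.181, -0.545,  0.303]), 'ee_rot': array([-0.001,  0.987,  0.159, -0.   ]), 'contact_force': array([0.096, 0.055, 0.528]), 'moment': array([-0.014,  0.016, -0.032]), 'gripper_force': np.float64(0.0), 'width': np.float64(0.085)} 0.0539
```

View pics/top0.png

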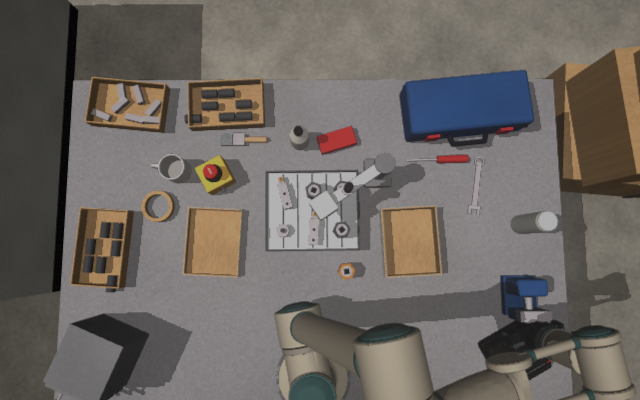

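View pics/side0.png

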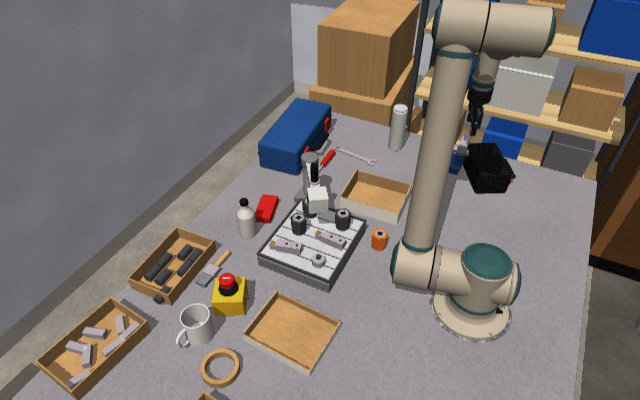

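```bash
cat > h.py <<'E'
from rig import readout, imaging, manip
import cv2, numpy as np
def cloud(n,d):
    c=imaging.calibration(n); v,u=np.mgrid[0:400,0:640]
    r=np.stack([u,v,np.ones_like(u)],-1)@np.linalg.inv(c["intrinsics"]).T
    return (r*d[...,None]-c["t"])@c["R"]
def ray(n,u,v,z):
    c=imaging.calibration(n); k=c["R"].T@(np.linalg.inv(c["intrinsics"])@[u,v,1]); o=-c["R"].T@c["t"]
    return o+k*(z-o[2])/k[2]
def proj(n,X):
    c=imaging.calibration(n); p=c["intrinsics"]@(c["R"]@np.array(X)+c["t"]); return p[:2]/p[2]
def st():
    s=readout.get_state(); w,x,y,z=s["ee_rot"]
    print("t%.1f"%s["clock"],"p",np.round(s["position"],4),"toolx yaw %.3f"%np.arctan2(2*(x*y+w*z),1-2*(y*y+z*z)),"F",np.round(s["contact_force"],1),"w %.4f"%s["width"],"q",np.round(s["qpos"],2))
def go(x,y,z,yaw=None):
    "rows needed to bring TCP to world x,y,z with tool x at yaw (tool down)"
    s=readout.get_state(); w,a,b,c=s["ee_rot"]
    R=np.array([[1-2*(b*b+c*c),2*(a*b-w*c),2*(a*c+w*b)],[2*(a*b+w*c),1-2*(a*a+c*c),2*(b*c-w*a)],[2*(a*c-w*b),2*(b*c+w*a),1-2*(a*a+b*b)]])
    y0=np.arctan2(R[1,0],R[0,0])
    print("dp sum units",np.round(R.T@(np.array([x,y,z])-s["position"])/0.2,3),"rz units %.2f"%(0 if yaw is None else -((yaw-y0+np.pi)%(2*np.pi)-np.pi)/.1))
E
python3 - <<'E'
from h import *
im=cv2.imread("pics/top0.png"); d=np.load("top_d.npy"); P=cloud("top",d)
cv2.imwrite("pics/crop0.png",cv2.resize(im[150:290,170:450],(784,392),interpolation=cv2.INTER_CUBIC))
for n,(u,v) in dict(ltray=(213,242),rtray=(411,241),bed=(300,212)).items(): print(n,P[v,u].round(3))
for v,u in [(242,186),(242,240),(210,213),(275,213),(241,383),(241,438),(209,411),(274,411)]:
    w=P[v-4:v+5,u-4:u+5].reshape(-1,3); print((u,v),w[w[:,2].argmax()].round(3))
hsv=cv2.cvtColor(im,cv2.COLOR_BGR2HSV)
m=cv2.inRange(hsv,(0,150,80),(8,255,255))|cv2.inRange(hsv,(172,150,80),(180,255,255)); m[:, :190]=0;m[:,235:]=0;m[:150]=0;m[195:]=0
v,u=np.nonzero(m); q=P[v,u]; print("red",len(u),np.median(q,0).round(3),q[q[:,2]>.112].mean(0).round(4),q[:,2].max())
E
```

```text
ltray [ 0.418  0.319 -0.005]
rtray [ 0.418 -0.314  0.002]
bed [0.509 0.038 0.052]
(186, 242) [0.405 0.398 0.031]
(240, 242) [0.43  0.23  0.031]
(213, 210) [ 0.395 -0.016  1.503]
(213, 275) [0.316 0.308 0.033]
(383, 241) [ 0.424 -0.22   0.06 ]
(438, 241) [ 0.42  -0.386  0.058]
(411, 209) [ 0.521 -0.306  0.072]
(411, 274) [ 0.395 -0.016  1.503]
red 142 [0.627 0.304 0.118] [0.6277 0.3048 0.1178] 0.1243860575926959
```

View pics/crop0.png

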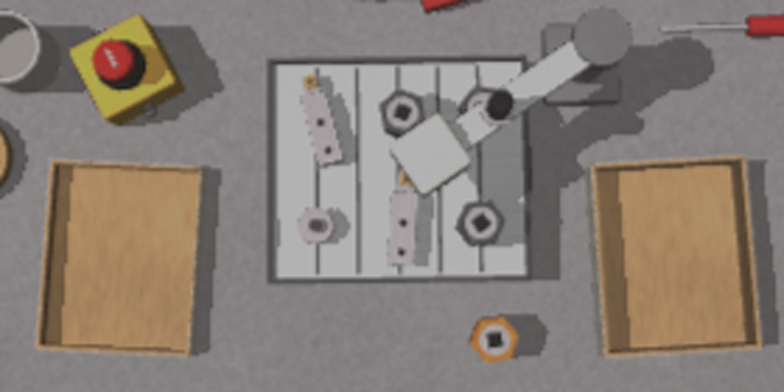

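```bash
python3 - <<'E'
from h import *
im=cv2.imread("pics/top0.png"); d=np.load("top_d.npy"); P=cloud("top",d)
for n,(u,v),z in [("pivot",(385,163),.26),("handle",(348.6,187.5),.26),("head",(324,205),.215),("sockA",(313.6,189.6),.11),("sockB",(341.8,229.3),.11),("sockC",(341.5,186),.11),("stud",(283,230),.086),("hA",(285,193),.078),("hB",(314,226),.078)]:
    print(n,P[int(round(v)),int(round(u))].round(3),ray("top",u,v,z).round(3))
# handle & column by height
m=(P[...,2]>.245)&(P[...,2]<.27)&(P[...,0]>.5)&(abs(P[...,1])<.25)
nl,lab,stt,cen=cv2.connectedComponentsWithStats(m.astype(np.uint8))
for i in range(1,nl):
    if stt[i,4]>10: print("z~.26",stt[i,4],cen[i].round(1),P[lab==i].mean(0).round(4),P[lab==i].std(0).round(3))
m=(P[...,2]>.205)&(P[...,2]<.225)&(abs(P[...,1])<.25)&(P[...,0]>.4)
q=P[m]; print("head",len(q),q.mean(0).round(4)); print(cv2.minAreaRect((q[:,:2]*1000).astype(np.float32)))
for r,z in [((160,260,255,365),0.05)]:
    m=(P[...,2]>.054)&(P[...,2]<.066)&(abs(P[...,1])<.2)&(P[...,0]>.3)&(P[...,0]<.66); q=P[m]
    print("rim",np.percentile(q,[1,99],axis=0).round(3),cv2.minAreaRect((q[:,:2]*1000).astype(np.float32)))
print("maxz near pivot",P[150:200,330:400,2].max())
E
```

```text
pivot [ 0.635 -0.208  0.199] [ 0.624 -0.199  0.26 ]
handle [ 0.556 -0.101  0.261] [ 0.557 -0.1    0.26 ]
head [ 0.515 -0.035  0.219] [ 0.515 -0.035  0.215]
sockA [ 0.57  -0.006  0.109] [ 0.571 -0.005  0.11 ]
sockB [ 0.453 -0.089  0.114] [ 0.452 -0.088  0.11 ]
sockC [ 0.57  -0.086  0.197] [ 0.582 -0.089  0.11 ]
stud [0.452 0.088 0.084] [0.452 0.088 0.086]
hA [0.565 0.083 0.08 ] [0.565 0.083 0.078]
hB [ 0.464 -0.006  0.079] [ 0.464 -0.006  0.078]
z~.26 66 [348.3 185.7] [ 0.5626 -0.0996  0.2585] [0.006 0.006 0.004]
head 505 [ 0.5174 -0.0333  0.2149]
((532.0209350585938, -52.67792510986328), (62.902015686035156, 113.68701171875), 36.191246032714844)
rim [[ 0.31  -0.143  0.054]
 [ 0.64   0.147  0.065]] ((502.3700866699219, 5.2293853759765625), (339.2216491699219, 334.9454040527344), 76.50187683105469)
maxz near pivot 1.502899117337915
```

```bash
python3 - <<'E'
from h import *
st(); go(.40,-.25,.364); go(.6277,.3048,.36,1.2)
E
```

```text
t0.1 p [ 0.1807 -0.5455  0.3031] toolx yaw 0.320 F [0.1 0.1 0.5] w 0.0854 q [-1.37  0.28  1.51 -0.    1.36 -0.12]
dp sum units [ 1.505 -1.058 -0.302] rz units 0.00
dp sum units [ 3.458 -3.334 -0.278] rz units -8.80
```

Call:
{"method": "servo_tool", "body": {
  "moves": [
    {"dp":[0.15,-0.1,-0.06],"delta_rot":[0,0,0],"fingers":0},
    {"dp":[0.15,-0.1,-0.06],"delta_rot":[0,0,0],"fingers":0},
    {"dp":[0.15,-0.1,-0.06],"delta_rot":[0,0,0],"fingers":0},
    {"dp":[0.15,-0.1,-0.06],"delta_rot":[0,0,0],"fingers":0},
    {"dp":[0.15,-0.1,-0.06],"delta_rot":[0,0,0],"fingers":0}
  ]
}}

```text
clock: 0.6
position: [0.2923, -0.4024, 0.364]
ee_rot: [-0.0, 0.987, 0.159, -0.0]
contact_force: [1.0, 0.0, -0.1]
width: 0.0122
gripper_force: 0.0
```

Call:
{"method": "servo_tool", "body": {
  "moves": [
    {"dp":[0.15,-0.1,0],"delta_rot":[0,0,0],"fingers":0},
    {"dp":[0.15,-0.1,0],"delta_rot":[0,0,0],"fingers":0},
    {"dp":[0.15,-0.1,0],"delta_rot":[0,0,0],"fingers":0},
    {"dp":[0.15,-0.1,0],"delta_rot":[0,0,0],"fingers":0},
    {"dp":[0.15,-0.1,0],"delta_rot":[0,0,0],"fingers":0}
  ]
}}

```text
clock: 1.1
position: [0.4032, -0.2603, 0.3636]
ee_rot: [-0.0, 0.987, 0.159, -0.0]
contact_force: [0.2, -0.0, 0.1]
width: -0.0003
gripper_force: 0.0
```

Call:
{"method": "servo_tool", "body": {
  "moves": [
    {"dp":[0.13,-0.15,0],"delta_rot":[0,0,0],"fingers":0},
    {"dp":[0.13,-0.15,0],"delta_rot":[0,0,0],"fingers":0},
    {"dp":[0.13,-0.15,0],"delta_rot":[0,0,0],"fingers":0},
    {"dp":[0.13,-0.15,0],"delta_rot":[0,0,0],"fingers":0},
    {"dp":[0.13,-0.15,0],"delta_rot":[0,0,0],"fingers":0}
  ]
}}

```text
clock: 1.6
position: [0.4791, -0.0768, 0.3636]
ee_rot: [-0.0, 0.987, 0.159, -0.0]
contact_force: [1.4, -0.9, 0.4]
width: -0.0001
gripper_force: 0.0
```

Call:
{"method": "servo_tool", "body": {
  "moves": [
    {"dp":[0.13,-0.15,0],"delta_rot":[0,0,0],"fingers":0},
    {"dp":[0.13,-0.15,0],"delta_rot":[0,0,0],"fingers":0},
    {"dp":[0.13,-0.15,0],"delta_rot":[0,0,0],"fingers":0},
    {"dp":[0.13,-0.15,0],"delta_rot":[0,0,0],"fingers":0},
    {"dp":[0.13,-0.15,0],"delta_rot":[0,0,0],"fingers":0}
  ]
}}

```text
clock: 2.1
position: [0.5554, 0.1065, 0.3634]
ee_rot: [0.0, 0.987, 0.159, -0.0]
contact_force: [0.9, -0.8, -0.3]
width: -0.0002
gripper_force: 0.0
```

Call:
{"method": "servo_tool", "body": {
  "moves": [
    {"dp":[0.13,-0.15,0],"delta_rot":[0,0,0],"fingers":0},
    {"dp":[0.13,-0.15,0],"delta_rot":[0,0,0],"fingers":0},
    {"dp":[0.13,-0.15,0],"delta_rot":[0,0,0],"fingers":0},
    {"dp":[0.13,-0.15,0],"delta_rot":[0,0,0],"fingers":0},
    {"dp":[0.13,-0.15,0],"delta_rot":[0,0,0],"fingers":0}
  ]
}}

```text
clock: 2.6
position: [0.6317, 0.2896, 0.3632]
ee_rot: [0.0, 0.987, 0.159, -0.001]
contact_force: [0.4, 0.5, -0.1]
width: 0.0003
gripper_force: 0.0
```

```bash
python3 - <<'E'
from h import *
st(); go(.6277,.3048,.205)
E
```

```text
t2.6 p [0.6317 0.2896 0.3632] toolx yaw 0.320 F [ 0.4  0.5 -0.1] w 0.0003 q [ 0.33  0.44  1.11 -0.    1.59  1.58]
dp sum units [ 0.006 -0.078  0.791] rz units 0.00
```

Call:
{"method": "servo_tool", "body": {
  "moves": [
    {"dp":[0,-0.04,0.16],"delta_rot":[0,0,0],"fingers":0},
    {"dp":[0,-0.04,0.16],"delta_rot":[0,0,0],"fingers":0},
    {"dp":[0,0,0.16],"delta_rot":[0,0,0],"fingers":0},
    {"dp":[0,0,0.16],"delta_rot":[0,0,0],"fingers":0},
    {"dp":[0,0,0.14],"delta_rot":[0,0,0],"fingers":0}
  ]
}}

```text
clock: 3.1
position: [0.6256, 0.3032, 0.2054]
ee_rot: [0.0, 0.987, 0.159, -0.001]
contact_force: [0.4, 0.3, 0.0]
width: 0.0001
gripper_force: 0.0
```

Call:
{"method": "servo_tool", "body": {
  "moves": [
    {"dp":[0,0,0.02],"delta_rot":[0,0,0],"fingers":0},
    {"dp":[0,0,0.02],"delta_rot":[0,0,0],"fingers":0},
    {"dp":[0,0,0.015],"delta_rot":[0,0,0],"fingers":0},
    {"dp":[0,0,0.015],"delta_rot":[0,0,0],"fingers":0}
  ]
}}

```text
clock: 3.5
position: [0.6273, 0.3035, 0.1955]
ee_rot: [-0.0, 0.987, 0.159, 0.002]
contact_force: [-0.0, -0.9, 0.8]
width: 0.0
gripper_force: 0.0
```

Call:
{"method": "servo_tool", "body": {
  "moves": [
    {"dp":[0,0,0.01],"delta_rot":[0,0,0],"fingers":0},
    {"dp":[0,0,0.01],"delta_rot":[0,0,0],"fingers":0}
  ]
}}

```text
clock: 3.7
position: [0.6267, 0.3033, 0.1907]
ee_rot: [-0.0, 0.987, 0.159, 0.001]
contact_force: [-0.6, -0.6, 1.1]
width: 0.0001
gripper_force: 1.1
```

Call:
{"method": "servo_tool", "body": {
  "moves": [
    {"dp":[0,0,0.01],"delta_rot":[0,0,0],"fingers":0},
    {"dp":[0,0,0.01],"delta_rot":[0,0,0],"fingers":0}
  ]
}}

```text
clock: 3.9
position: [0.6268, 0.3034, 0.188]
ee_rot: [-0.0, 0.987, 0.159, 0.001]
contact_force: [-2.3, -1.1, 7.5]
width: 0.0002
gripper_force: 3.6
```

Call:
{"method": "servo_tool", "body": {
  "moves": [
    {"dp":[0,0,0.01],"delta_rot":[0,0,0],"fingers":0},
    {"dp":[0,0,0.005],"delta_rot":[0,0,0],"fingers":0}
  ]
}}

```text
clock: 4.1
position: [0.6269, 0.3034, 0.1836]
ee_rot: [-0.0, 0.987, 0.159, 0.001]
contact_force: [1.0, -0.4, 2.8]
width: 0.0
gripper_force: 1.5
```

Call:
{"method": "servo_tool", "body": {
  "moves": [
    {"dp":[0,0,0.005],"delta_rot":[0,0,0],"fingers":0},
    {"dp":[0,0,0],"delta_rot":[0,0,0],"fingers":0}
  ]
}}

```text
clock: 4.3
position: [0.6269, 0.3034, 0.1821]
ee_rot: [-0.0, 0.987, 0.159, 0.001]
contact_force: [1.4, 1.0, 3.5]
width: -0.0001
gripper_force: 1.4
```

Call:
{"method": "servo_tool", "body": {
  "moves": [
    {"dp":[0,0,0.005],"delta_rot":[0,0,0],"fingers":0},
    {"dp":[0,0,0],"delta_rot":[0,0,0],"fingers":0}
  ]
}}

```text
clock: 4.5
position: [0.6269, 0.3034, 0.1816]
ee_rot: [-0.0, 0.987, 0.159, 0.001]
contact_force: [0.9, 0.0, 7.0]
width: -0.0003
gripper_force: 2.8
```

Call:
{"method": "servo_tool", "body": {
  "moves": [
    {"dp":[0,0,-0.05],"delta_rot":[0,0,0],"fingers":0},
    {"dp":[0,0,-0.2],"delta_rot":[0,0,1],"fingers":0},
    {"dp":[0,0,-0.2],"delta_rot":[0,0,1],"fingers":0.3},
    {"dp":[0,0,-0.2],"delta_rot":[0,0,1],"fingers":0.6},
    {"dp":[0,0,-0.2],"delta_rot":[0,0,1],"fingers":0.6}
  ]
}}

```text
clock: 5.0
position: [0.6257, 0.303, 0.352]
ee_rot: [0.0, 0.999, -0.042, -0.001]
contact_force: [1.4, -0.6, -0.2]
width: 0.0428
gripper_force: 0.0
```

Call:
{"method": "servo_tool", "body": {
  "moves": [
    {"dp":[0,0,-0.2],"delta_rot":[0,0,1],"fingers":0.6},
    {"dp":[0,0,-0.1],"delta_rot":[0,0,1],"fingers":0.6},
    {"dp":[0,0,0],"delta_rot":[0,0,1],"fingers":0.6},
    {"dp":[0,0,0],"delta_rot":[0,0,1],"fingers":0.6},
    {"dp":[0,0,0],"delta_rot":[0,0,1],"fingers":0.6}
  ]
}}

```text
clock: 5.5
position: [0.6259, 0.3031, 0.4107]
ee_rot: [0.001, 0.958, -0.288, -0.001]
contact_force: [0.2, -0.5, 0.4]
width: 0.0513
gripper_force: 0.0
```

Call:
{"method": "servo_tool", "body": {
  "moves": [
    {"dp":[0,0,0],"delta_rot":[0,0,1],"fingers":0.6},
    {"dp":[0,0,0],"delta_rot":[0,0,1],"fingers":0.6},
    {"dp":[0,0,0],"delta_rot":[0,0,1],"fingers":0.6},
    {"dp":[0,0,0],"delta_rot":[0,0,1],"fingers":0.6},
    {"dp":[0,0,0],"delta_rot":[0,0,0],"fingers":0.6}
  ]
}}

```text
clock: 6.0
position: [0.6411, 0.2447, 0.4074]
ee_rot: [-0.014, 0.904, -0.427, -0.013]
contact_force: [0.1, -0.5, 0.7]
width: 0.0516
gripper_force: 0.0
```

```bash
python3 - <<'E'
from h import *
st(); go(.559,-.100,.36,-.976)
im,d=imaging.get_image("side"); P=cloud("side",d)
hsv=cv2.cvtColor(im,cv2.COLOR_RGB2HSV); m=((hsv[...,0]<8)|(hsv[...,0]>172))&(hsv[...,1]>150)&(hsv[...,2]>80)&(np.hypot(P[...,0]-.628,P[...,1]-.305)<.04)
q=P[m]; print(len(q),np.percentile(q[:,2],[50,90,97]).round(4))
E
```

```text
t6.0 p [0.6411 0.2447 0.4074] toolx yaw -0.881 F [ 0.1 -0.5  0.7] w 0.0516 q [0.25 0.42 1.04 0.04 1.68 2.7 ]
dp sum units [1.076 1.416 0.179] rz units 0.95
184 [0.1091 0.1126 0.1138]
```

Call:
{"method": "servo_tool", "body": {
  "moves": [
    {"dp":[0.1,0.14,0],"delta_rot":[0,0,0],"fingers":0.6},
    {"dp":[0.1,0.14,0],"delta_rot":[0,0,0],"fingers":0.6},
    {"dp":[0.1,0.14,0],"delta_rot":[0,0,0],"fingers":0.6},
    {"dp":[0.1,0.14,0],"delta_rot":[0,0,0],"fingers":0.6},
    {"dp":[0.1,0.14,0],"delta_rot":[0,0,0],"fingers":0.6}
  ]
}}

```text
clock: 6.55
position: [0.5961, 0.082, 0.4019]
ee_rot: [-0.016, 0.906, -0.424, -0.013]
contact_force: [0.6, 0.7, 0.1]
width: 0.0514
gripper_force: 0.0
```

Call:
{"method": "servo_tool", "body": {
  "moves": [
    {"dp":[0.1,0.14,0],"delta_rot":[0,0,0],"fingers":0.6},
    {"dp":[0.1,0.14,0],"delta_rot":[0,0,0],"fingers":0.6},
    {"dp":[0.1,0.14,0],"delta_rot":[0,0,0],"fingers":0.6},
    {"dp":[0.1,0.14,0],"delta_rot":[0,0,0.5],"fingers":0.6},
    {"dp":[0.1,0.14,0],"delta_rot":[0,0,0.5],"fingers":0.6}
  ]
}}

```text
clock: 7.05
position: [0.5512, -0.0839, 0.3959]
ee_rot: [-0.015, 0.883, -0.469, -0.013]
contact_force: [0.4, -0.2, 0.5]
width: 0.0514
gripper_force: 0.0
```

```bash
cat >> h.py <<'E'
def tilt():
    "delta_rot units (x,y) to bring tool z straight down"
    from scipy.spatial.transform import Rotation as Ro
    w,x,y,z=readout.get_state()["ee_rot"]; R=Ro.from_quat([x,y,z,w]).as_matrix()
    print("level rot units",np.round(np.cross([0,0,1],R.T@[0,0,-1])/.1,3))
E
python3 - <<'E'
from h import *
st(); go(.559,-.100,.292,-.976); tilt()
im,d=imaging.get_image("top"); P=cloud("top",d)
m=(np.hypot(P[...,0]-.628,P[...,1]-.305)<.015); q=P[m]; print("mush top",len(q),np.median(q[:,2]))
d0=np.load("top_d.npy");q=cloud("top",d0)[m]; print("before",np.median(q[:,2]))
E
```

```text
t7.0 p [ 0.5512 -0.0839  0.3959] toolx yaw -0.977 F [ 0.4 -0.2  0.5] w 0.0514 q [-0.29  0.22  1.36  0.04  1.58  2.25]
dp sum units [0.108 0.02  0.516] rz units -0.01
level rot units [-0.144  0.382  0.   ]
mush top 80 0.110724349186855
before 0.1187451605316748
```

Call:
{"method": "servo_tool", "body": {
  "moves": [
    {"dp":[0.05,0.02,0],"delta_rot":[-0.14,0.38,0],"fingers":0.6},
    {"dp":[0,0,0.1],"delta_rot":[0,0,0],"fingers":0.6}
  ]
}}

```text
clock: 7.3
position: [0.555, -0.0946, 0.378]
ee_rot: [-0.0, 0.883, -0.469, 0.003]
contact_force: [0.4, -0.4, -0.4]
width: 0.0512
gripper_force: 0.0
```

```bash
python3 - <<'E'
from h import *
st(); go(.559,-.100,.292,-.976); tilt()
E
```

```text
t7.3 p [ 0.555  -0.0946  0.378 ] toolx yaw -0.977 F [ 0.4 -0.4 -0.4] w 0.0512 q [-0.29  0.22  1.4  -0.    1.51  2.26]
dp sum units [0.031 0.    0.43 ] rz units -0.01
level rot units [-0.04  -0.056  0.   ]
```

Call:
{"method": "servo_tool", "body": {
  "moves": [
    {"dp":[0.03,0,0.1],"delta_rot":[0,0,0],"fingers":0.6},
    {"dp":[0,0,0.1],"delta_rot":[0,0,0],"fingers":0.6},
    {"dp":[0,0,0.1],"delta_rot":[0,0,0],"fingers":0.6},
    {"dp":[0,0,0.1],"delta_rot":[0,0,0],"fingers":0.6},
    {"dp":[0,0,0.03],"delta_rot":[0,0,0],"fingers":0.6}
  ]
}}

```text
clock: 7.8
position: [0.5564, -0.0979, 0.2873]
ee_rot: [0.0, 0.883, -0.469, -0.002]
contact_force: [0.1, -0.8, -0.6]
width: 0.0515
gripper_force: 0.0
```

Call:
{"method": "servo_tool", "body": {
  "moves": [
    {"dp":[0,0,0],"delta_rot":[0,0,0],"fingers":0.2},
    {"dp":[0,0,0],"delta_rot":[0,0,0],"fingers":0.2},
    {"dp":[0,0,0],"delta_rot":[0,0,0],"fingers":0.2},
    {"dp":[0,0,0],"delta_rot":[0,0,0],"fingers":0.2},
    {"dp":[0,0,0],"delta_rot":[0,0,0],"fingers":0.2}
  ],
  "force": 20
}}

```text
clock: 8.3
position: [0.5583, -0.0983, 0.2905]
ee_rot: [-0.001, 0.883, -0.469, 0.001]
contact_force: [3.3, 4.0, -1.3]
width: 0.0234
gripper_force: 21.7
```

```bash
python3 - <<'E'
from h import *
st()
a=.14;r=.13
for a in (.1,.08): print(a, "chord units",2*r*np.sin(a/2)/.2*np.array([np.sin(a/2),np.cos(a/2)]))
E
```

```text
t8.3 p [ 0.5583 -0.0983  0.2905] toolx yaw -0.976 F [ 3.3  4.  -1.3] w 0.0234 q [-0.3   0.27  1.55  0.    1.32  2.25]
0.1 chord units [0.00324729 0.06489172]
0.08 chord units [0.00207889 0.05194455]
```

Call:
{"method": "servo_tool", "body": {
  "moves": [
    {"dp":[0.003,0.065,0],"delta_rot":[0,0,-1],"fingers":0.2},
    {"dp":[0.003,0.065,0],"delta_rot":[0,0,-1],"fingers":0.2},
    {"dp":[0.003,0.065,0],"delta_rot":[0,0,-1],"fingers":0.2}
  ]
}}

```text
clock: 8.6
position: [0.5299, -0.1251, 0.2904]
ee_rot: [-0.001, 0.944, -0.33, 0.003]
contact_force: [5.0, 2.6, -2.8]
width: 0.0234
gripper_force: 21.5
```

```bash
python3 - <<'E'
from h import *
st()
E
```

```text
t8.6 p [ 0.5299 -0.1251  0.2904] toolx yaw -0.672 F [ 5.   2.6 -2.8] w 0.0234 q [-0.36  0.24  1.6   0.    1.31  1.88]
```

Moving along the arc with about 6 N; continue.

Call:
{"method": "servo_tool", "body": {
  "moves": [
    {"dp":[0.003,0.065,0],"delta_rot":[0,0,-1],"fingers":0.2},
    {"dp":[0.003,0.065,0],"delta_rot":[0,0,-1],"fingers":0.2},
    {"dp":[0.003,0.065,0],"delta_rot":[0,0,-1],"fingers":0.2},
    {"dp":[0.003,0.065,0],"delta_rot":[0,0,-1],"fingers":0.2},
    {"dp":[0.003,0.065,0],"delta_rot":[0,0,-1],"fingers":0.2}
  ]
}}

```text
clock: 9.1
position: [0.5035, -0.1842, 0.2904]
ee_rot: [-0.0, 0.996, -0.087, 0.003]
contact_force: [7.4, 3.1, -3.4]
width: 0.0234
gripper_force: 21.2
```

Call:
{"method": "servo_tool", "body": {
  "moves": [
    {"dp":[0.003,0.065,0],"delta_rot":[0,0,-1],"fingers":0.2},
    {"dp":[0.003,0.065,0],"delta_rot":[0,0,-1],"fingers":0.2},
    {"dp":[0.003,0.065,0],"delta_rot":[0,0,-1],"fingers":0.2},
    {"dp":[0.003,0.065,0],"delta_rot":[0,0,-1],"fingers":0.2},
    {"dp":[0.003,0.065,0],"delta_rot":[0,0,-1],"fingers":0.2}
  ]
}}

```text
clock: 9.6
position: [0.5076, -0.2475, 0.2904]
ee_rot: [-0.001, 0.987, 0.162, 0.003]
contact_force: [5.4, 5.2, -0.9]
width: 0.0234
gripper_force: 21.4
```

```bash
python3 - <<'E'
from h import *
st(); tilt()
p=readout.get_state()["position"]
# circle through start, mid, now
A=np.array([[.5583,-.0983],[.5299,-.1251],p[:2]])
M=np.c_[2*A,np.ones(3)]; s=np.linalg.solve(M,(A**2).sum(1)); print(s[:2],np.sqrt(s[2]+s[:2]@s[:2]))
E
```

```text
t9.6 p [ 0.5076 -0.2475  0.2904] toolx yaw 0.326 F [ 5.4  5.2 -0.9] w 0.0234 q [-0.58  0.27  1.55  0.01  1.32  0.66]
level rot units [-0.008 -0.056  0.   ]
[ 0.63435237 -0.20734057] 0.13294287705427923
```

Call:
{"method": "servo_tool", "body": {
  "moves": [
    {"dp":[0.003,0.065,0],"delta_rot":[0,0,-1],"fingers":0.2},
    {"dp":[0.003,0.065,0],"delta_rot":[0,0,-1],"fingers":0.2},
    {"dp":[0.003,0.065,0],"delta_rot":[0,0,-1],"fingers":0.2},
    {"dp":[0.003,0.065,0],"delta_rot":[0,0,-1],"fingers":0.2},
    {"dp":[0.003,0.065,0],"delta_rot":[0,0,-1],"fingers":0.2}
  ]
}}

```text
clock: 10.1
position: [0.5407, -0.3017, 0.2904]
ee_rot: [-0.001, 0.916, 0.401, 0.0]
contact_force: [0.2, 5.0, 1.4]
width: 0.0234
gripper_force: 21.7
```

Call:
{"method": "servo_tool", "body": {
  "moves": [
    {"dp":[0.003,0.065,0],"delta_rot":[0,0,-1],"fingers":0.2},
    {"dp":[0.003,0.065,0],"delta_rot":[0,0,-1],"fingers":0.2},
    {"dp":[0.003,0.065,0],"delta_rot":[0,0,-1],"fingers":0.2},
    {"dp":[0.001,0.032,0],"delta_rot":[0,0,-0.5],"fingers":0.2}
  ]
}}

```text
clock: 10.5
position: [0.5784, -0.3278, 0.2904]
ee_rot: [-0.0, 0.832, 0.554, -0.001]
contact_force: [-3.3, 0.2, 1.7]
width: 0.0236
gripper_force: 21.7
```

Call:
{"method": "servo_tool", "body": {
  "moves": [
    {"dp":[0,0.02,0],"delta_rot":[0,0,-0.3],"fingers":0.2}
  ]
}}

```text
clock: 10.6
position: [0.5819, -0.3293, 0.2904]
ee_rot: [0.0, 0.824, 0.566, -0.001]
contact_force: [-3.8, 0.1, 2.2]
width: 0.0234
gripper_force: 21.7
```

Call:
{"method": "servo_tool", "body": {
  "moves": [
    {"dp":[0,0.02,0],"delta_rot":[0,0,-0.3],"fingers":0.2}
  ]
}}

```text
clock: 10.7
position: [0.5855, -0.3308, 0.2905]
ee_rot: [0.001, 0.816, 0.579, -0.001]
contact_force: [-2.8, -0.7, 3.3]
width: 0.0236
gripper_force: 21.8
```

```bash
python3 - <<'E'
from h import *
st(); p=readout.get_state()["position"]
print("ang",np.arctan2(p[1]+.2073,p[0]-.6343)%(2*np.pi)-np.arctan2(-.0983+.2073,.5583-.6343))
E
```

```text
t10.7 p [ 0.5855 -0.3308  0.2905] toolx yaw 1.234 F [-2.8 -0.7  3.3] w 0.0236 q [-0.62  0.43  1.3  -0.    1.41 -0.28]
ang 2.156513001062522
```

Call:
{"method": "servo_tool", "body": {
  "moves": [
    {"dp":[0,0.02,0],"delta_rot":[0,0,-0.3],"fingers":0.2},
    {"dp":[0,0.02,0],"delta_rot":[0,0,-0.3],"fingers":0.2}
  ]
}}

```text
clock: 10.9
position: [0.5934, -0.3336, 0.2904]
ee_rot: [0.001, 0.798, 0.603, -0.001]
contact_force: [-5.3, -3.4, 4.5]
width: 0.0234
gripper_force: 21.9
```

Call:
{"method": "servo_tool", "body": {
  "moves": [
    {"dp":[0,0.02,0],"delta_rot":[0,0,-0.3],"fingers":0.2}
  ]
}}

```text
clock: 11.0
position: [0.5974, -0.3349, 0.2904]
ee_rot: [0.001, 0.788, 0.615, -0.001]
contact_force: [-5.6, -2.0, 5.2]
width: 0.0235
gripper_force: 21.9
```

Call:
{"method": "servo_tool", "body": {
  "moves": [
    {"dp":[0,0.02,0],"delta_rot":[0,0,-0.3],"fingers":0.2}
  ]
}}

```text
clock: 11.1
position: [0.6007, -0.3357, 0.2904]
ee_rot: [0.0, 0.779, 0.627, -0.001]
contact_force: [-14.0, -1.3, 8.2]
width: 0.0232
gripper_force: 22.6
```

Call:
{"method": "servo_tool", "body": {
  "moves": [
    {"dp":[0,0.02,0],"delta_rot":[0,0,-0.3],"fingers":0.2}
  ]
}}

```text
clock: 11.2
position: [0.6013, -0.3355, 0.2903]
ee_rot: [-0.004, 0.77, 0.639, -0.004]
contact_force: [-21.8, 3.0, 10.7]
width: 0.0234
gripper_force: 25.0
```

Call:
{"method": "servo_tool", "body": {
  "moves": [
    {"dp":[0,-0.025,0],"delta_rot":[0,0,0.3],"fingers":0.2},
    {"dp":[0,0,0],"delta_rot":[0,0,0],"fingers":0.7},
    {"dp":[0,0,0],"delta_rot":[0,0,0],"fingers":0.7},
    {"dp":[0,0,0],"delta_rot":[0,0,0],"fingers":0.7},
    {"dp":[0,0,-0.1],"delta_rot":[0,0,0],"fingers":0.7}
  ]
}}

```text
clock: 11.7
position: [0.6002, -0.3337, 0.3064]
ee_rot: [-0.003, 0.779, 0.627, -0.0]
contact_force: [-0.3, 0.5, -0.4]
width: 0.06
gripper_force: 0.0
```

Call:
{"method": "servo_tool", "body": {
  "moves": [
    {"dp":[0,0,-0.2],"delta_rot":[0,0,0],"fingers":1},
    {"dp":[0,0,-0.2],"delta_rot":[0,0,0],"fingers":1},
    {"dp":[0,0,-0.2],"delta_rot":[0,0,0],"fingers":1},
    {"dp":[-0.2,0,0],"delta_rot":[0,0,0],"fingers":1},
    {"dp":[-0.2,-0.1,0],"delta_rot":[0,0,0],"fingers":1}
  ]
}}

```text
clock: 12.2
position: [0.5663, -0.4087, 0.4308]
ee_rot: [0.003, 0.778, 0.628, 0.001]
contact_force: [-0.5, -1.2, -1.6]
width: 0.0856
gripper_force: 0.0
```

```bash
python3 - <<'E'
from h import *
st(); go(.35,-.45,.42); tilt()
im,d=imaging.get_image("top"); np.save("top_d1.npy",d); cv2.imwrite("pics/top1.png",im[:,:,::-1])
cv2.imwrite("pics/crop1.png",cv2.resize(im[140:290,220:500,::-1],(784,420),interpolation=cv2.INTER_CUBIC))
E
```

```text
t12.2 p [ 0.5663 -0.4087  0.4308] toolx yaw 1.358 F [-0.5 -1.2 -1.6] w 0.0856 q [-0.73  0.44  0.95  0.    1.74 -0.51]
dp sum units [-0.43  -1.014  0.049] rz units 0.00
level rot units [ 0.062  0.016 -0.   ]
```

View pics/crop1.png

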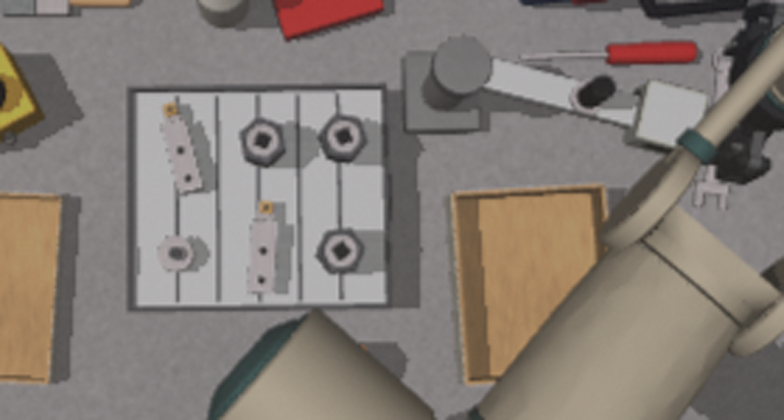

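```bash
cat >> h.py <<'E'
def objs(d=None,fn=None):
    if d is None: im,d=imaging.get_image("top"); fn and cv2.imwrite(fn,im[:,:,::-1])
    P=cloud("top",d); Z=P[...,2]
    inb=(P[...,0]>.375)&(P[...,0]<.63)&(abs(P[...,1])<.14)&(Z<.13)
    for nm,lo,amin in (("socket",.095,60),("low",.0635,20)):
        nl,lab,s,c=cv2.connectedComponentsWithStats((inb&(Z>lo)).astype(np.uint8),connectivity=4)
        for i in range(1,nl):
            if s[i,4]<amin: continue
            q=P[lab==i]
            if nm=="low" and np.percentile(q[:,2],80)>.095: continue
            x=q[:,:2]; (cx,cy),(w,h),a=cv2.minAreaRect((x*1000).astype(np.float32))
            if nm=="socket":
                e=x-x.mean(0); zc=(e[:,0]+1j*e[:,1]); m=(zc**6).mean(); cor=np.angle(m)/6
                print("socket mean",x.mean(0).round(4),"corner ang deg %.0f"%np.degrees(cor),"flat-normal yaw deg %.0f (mod 60)"%(np.degrees(cor)+30),"rect",round(w),round(h),len(q))
            else:
                e=x-x.mean(0); U=np.linalg.svd(e,full_matrices=False)[2][0]; 
                print("low rectc",round(cx),round(cy),"size",round(w),round(h),"axis deg %.0f"%np.degrees(np.arctan2(U[1],U[0])),len(q),"zmax %.3f"%np.percentile(q[:,2],95))
E
python3 - <<'E'
from h import *
objs(np.load("top_d1.npy"))
im=cv2.imread("pics/top1.png"); 
t=[cv2.resize(im[v-13:v+13,u-13:u+13],(260,260),interpolation=cv2.INTER_CUBIC) for u,v in ((314,190),(342,189),(342,229))]
cv2.imwrite("pics/hex.png",np.hstack(t))
P=cloud("top",np.load("top_d.npy"))
for nm,ys,zl,zh in (("deep",(-.42,-.19),.045,.085),("shallow",(.2,.42),.022,.045)):
    m=(P[...,0]>.28)&(P[...,0]<.56)&(P[...,1]>ys[0])&(P[...,1]<ys[1])&(P[...,2]>zl)&(P[...,2]<zh); q=P[m]
    print(nm,len(q),cv2.minAreaRect((q[:,:2]*1000).astype(np.float32)))
E
```

```text
socket mean [ 0.5747 -0.0902] corner ang deg 18 flat-normal yaw deg 48 (mod 60) rect 49 46 210
socket mean [ 0.5708 -0.0037] corner ang deg 10 flat-normal yaw deg 40 (mod 60) rect 49 46 209
socket mean [ 0.4529 -0.0865] corner ang deg -23 flat-normal yaw deg 7 (mod 60) rect 46 49 210
low rectc 569 87 size 100 28 axis deg -165 277 zmax 0.083
low rectc 458 -4 size 28 98 axis deg 176 278 zmax 0.083
low rectc 452 92 size 37 37 axis deg -124 137 zmax 0.086
deep 503 ((418.4129333496094, -302.7341613769531), (212.2140350341797, 173.7043914794922), 3.0996739864349365)
shallow 449 ((419.9032897949219, 315.50091552734375), (174.17306518554688, 212.09518432617188), 86.93087768554688)
```

View pics/hex.png

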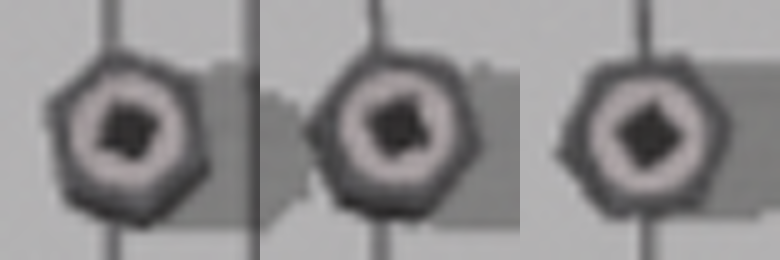

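```bash
python3 - <<'E'
from h import *
go(.453,-.087,.43,-.40)
E
```

```text
dp sum units [ 1.484 -0.882 -0.012] rz units 17.49
```

Call:
{"method": "servo_tool", "body": {
  "moves": [
    {"dp":[0.165,-0.098,0],"delta_rot":[0,0,0],"fingers":1},
    {"dp":[0.165,-0.098,0],"delta_rot":[0,0,0],"fingers":1},
    {"dp":[0.165,-0.098,0],"delta_rot":[0,0,0],"fingers":1},
    {"dp":[0.165,-0.098,0],"delta_rot":[0,0,0],"fingers":1},
    {"dp":[0.165,-0.098,0],"delta_rot":[0,0,0],"fingers":1}
  ]
}}

```text
clock: 12.75
position: [0.5034, -0.2246, 0.4293]
ee_rot: [0.0, 0.78, 0.626, 0.001]
contact_force: [0.2, -0.0, 0.9]
width: 0.0854
gripper_force: 0.0
```

Call:
{"method": "servo_tool", "body": {
  "moves": [
    {"dp":[0.165,-0.098,0],"delta_rot":[0,0,0],"fingers":1},
    {"dp":[0.165,-0.098,0],"delta_rot":[0,0,0],"fingers":1},
    {"dp":[0.165,-0.098,0],"delta_rot":[0,0,0],"fingers":1},
    {"dp":[0.165,-0.098,0],"delta_rot":[0,0,0],"fingers":1},
    {"dp":[0,0,0.05],"delta_rot":[0,0,1],"fingers":1}
  ]
}}

```text
clock: 13.25
position: [0.4544, -0.0763, 0.4212]
ee_rot: [0.001, 0.809, 0.587, 0.002]
contact_force: [0.0, -0.3, 0.6]
width: 0.0855
gripper_force: 0.0
```

Call:
{"method": "servo_tool", "body": {
  "moves": [
    {"dp":[0,0,0.06],"delta_rot":[0,0,1],"fingers":0.72},
    {"dp":[0,0,0.06],"delta_rot":[0,0,1],"fingers":0.72},
    {"dp":[0,0,0.06],"delta_rot":[0,0,1],"fingers":0.72},
    {"dp":[0,0,0.06],"delta_rot":[0,0,1],"fingers":0.72},
    {"dp":[0,0,0.06],"delta_rot":[0,0,1],"fingers":0.72}
  ]
}}

```text
clock: 13.75
position: [0.4559, -0.08, 0.3589]
ee_rot: [0.0, 0.931, 0.366, 0.001]
contact_force: [0.3, 0.2, -0.2]
width: 0.0615
gripper_force: 0.0
```

Call:
{"method": "servo_tool", "body": {
  "moves": [
    {"dp":[0,0,0.06],"delta_rot":[0,0,1],"fingers":0.72},
    {"dp":[0,0,0.06],"delta_rot":[0,0,1],"fingers":0.72},
    {"dp":[0,0,0.06],"delta_rot":[0,0,1],"fingers":0.72},
    {"dp":[0,0,0.06],"delta_rot":[0,0,1],"fingers":0.72},
    {"dp":[0,0,0.06],"delta_rot":[0,0,1],"fingers":0.72}
  ]
}}

```text
clock: 14.25
position: [0.4559, -0.08, 0.2989]
ee_rot: [0.0, 0.992, 0.124, 0.001]
contact_force: [0.5, 0.0, 0.3]
width: 0.0614
gripper_force: 0.0
```

Call:
{"method": "servo_tool", "body": {
  "moves": [
    {"dp":[0,0,0.06],"delta_rot":[0,0,1],"fingers":0.72},
    {"dp":[0,0,0.06],"delta_rot":[0,0,1],"fingers":0.72},
    {"dp":[0,0,0.06],"delta_rot":[0,0,1],"fingers":0.72},
    {"dp":[0,0,0.06],"delta_rot":[0,0,1],"fingers":0.72},
    {"dp":[0,0,0.06],"delta_rot":[0,0,1],"fingers":0.72}
  ]
}}

```text
clock: 14.75
position: [0.456, -0.0801, 0.2389]
ee_rot: [-0.0, 0.992, -0.125, 0.001]
contact_force: [0.4, -0.1, -0.4]
width: 0.0614
gripper_force: 0.0
```

Call:
{"method": "servo_tool", "body": {
  "moves": [
    {"dp":[0,0,0.05],"delta_rot":[0,0,0.75],"fingers":0.72},
    {"dp":[0,0,0],"delta_rot":[0,0,0.75],"fingers":0.72},
    {"dp":[0,0,0],"delta_rot":[0,0,0],"fingers":0.72}
  ]
}}

```text
clock: 15.05
position: [0.4558, -0.0801, 0.2291]
ee_rot: [-0.0, 0.98, -0.197, 0.0]
contact_force: [1.2, -0.3, -0.5]
width: 0.0612
gripper_force: 0.0
```

```bash
python3 - <<'E'
from h import *
st(); go(.453,-.087,.142,-.40);tilt(); objs()
E
```

```text
t15.1 p [ 0.4558 -0.0801  0.2291] toolx yaw -0.396 F [ 1.2 -0.3 -0.5] w 0.0612 q [-0.32  0.17  1.85  0.    1.12  1.64]
dp sum units [0.    0.037 0.435] rz units 0.04
level rot units [-0.005 -0.003  0.   ]
socket mean [ 0.5747 -0.0904] corner ang deg 18 flat-normal yaw deg 48 (mod 60) rect 49 47 211
socket mean [ 0.5707 -0.0036] corner ang deg 10 flat-normal yaw deg 40 (mod 60) rect 45 49 206
low rectc 569 87 size 101 28 axis deg -165 278 zmax 0.083
low rectc 460 0 size 21 97 axis deg 171 156 zmax 0.083
low rectc 452 92 size 37 37 axis deg -108 137 zmax 0.086
```

Descend on socket B and grip.

Call:
{"method": "servo_tool", "body": {
  "moves": [
    {"dp":[0,0.037,0.12],"delta_rot":[0,0,0],"fingers":0.72},
    {"dp":[0,0,0.12],"delta_rot":[0,0,0],"fingers":0.72},
    {"dp":[0,0,0.1],"delta_rot":[0,0,0],"fingers":0.72},
    {"dp":[0,0,0.06],"delta_rot":[0,0,0],"fingers":0.72},
    {"dp":[0,0,0.035],"delta_rot":[0,0,0],"fingers":0.72}
  ]
}}

```text
clock: 15.6
position: [0.4529, -0.0871, 0.1417]
ee_rot: [-0.0, 0.981, -0.196, 0.0]
contact_force: [-0.9, -0.3, 0.5]
width: 0.0618
gripper_force: 0.0
```

Call:
{"method": "servo_tool", "body": {
  "moves": [
    {"dp":[0,0,0],"delta_rot":[0,0,0],"fingers":0.3},
    {"dp":[0,0,0],"delta_rot":[0,0,0],"fingers":0.3},
    {"dp":[0,0,0],"delta_rot":[0,0,0],"fingers":0.3},
    {"dp":[0,0,0],"delta_rot":[0,0,0],"fingers":0.3}
  ],
  "force": 60
}}

```text
clock: 16.0
position: [0.453, -0.0872, 0.1428]
ee_rot: [0.0, 0.98, -0.197, 0.001]
contact_force: [0.1, 0.0, -3.2]
width: 0.0452
gripper_force: 61.7
```

Call:
{"method": "servo_tool", "body": {
  "moves": [
    {"dp":[0,0,-0.1],"delta_rot":[0,0,0],"fingers":0.3},
    {"dp":[0,0,-0.15],"delta_rot":[0,0,0],"fingers":0.3},
    {"dp":[0,0,-0.15],"delta_rot":[0,0,0],"fingers":0.3}
  ]
}}

```text
clock: 16.3
position: [0.4524, -0.087, 0.2231]
ee_rot: [-0.0, 0.98, -0.197, -0.0]
contact_force: [0.5, -0.9, -3.8]
width: 0.0453
gripper_force: 62.3
```

```bash
python3 - <<'E'
from h import *
st(); go(.472,-.304,.22,0);tilt()
E
```

```text
t16.3 p [ 0.4524 -0.087   0.2231] toolx yaw -0.397 F [ 0.5 -0.9 -3.8] w 0.0453 q [-0.34  0.17  1.87  0.    1.11  1.63]
dp sum units [0.509 0.963 0.015] rz units -3.97
level rot units [-0.001  0.005  0.   ]
```

Call:
{"method": "servo_tool", "body": {
  "moves": [
    {"dp":[0.085,0.16,0],"delta_rot":[0,0,0],"fingers":0.3},
    {"dp":[0.085,0.16,0],"delta_rot":[0,0,0],"fingers":0.3},
    {"dp":[0.085,0.16,0],"delta_rot":[0,0,0],"fingers":0.3},
    {"dp":[0.085,0.16,0],"delta_rot":[0,0,0],"fingers":0.3},
    {"dp":[0.085,0.16,0],"delta_rot":[0,0,0],"fingers":0.3}
  ]
}}

```text
clock: 16.8
position: [0.4692, -0.2689, 0.2226]
ee_rot: [-0.0, 0.98, -0.197, 0.0]
contact_force: [0.6, -0.5, -3.9]
width: 0.0454
gripper_force: 62.8
```

Call:
{"method": "servo_tool", "body": {
  "moves": [
    {"dp":[0.085,0.16,0],"delta_rot":[0,0,0],"fingers":0.3},
    {"dp":[0,0,0.1],"delta_rot":[0,0,-1],"fingers":0.3},
    {"dp":[0,0,0.1],"delta_rot":[0,0,-1],"fingers":0.3},
    {"dp":[0,0,0.1],"delta_rot":[0,0,-1],"fingers":0.3},
    {"dp":[0,0,0.1],"delta_rot":[0,0,-1],"fingers":0.3}
  ]
}}

```text
clock: 17.3
position: [0.4727, -0.3038, 0.1418]
ee_rot: [0.0, 1.0, 0.004, 0.0]
contact_force: [0.2, 1.0, -3.0]
width: 0.0458
gripper_force: 62.9
```

```bash
python3 - <<'E'
from h import *
st(); go(.472,-.304,.101,0);tilt()
E
```

```text
t17.3 p [ 0.4727 -0.3038  0.1418] toolx yaw 0.007 F [ 0.2  1.  -3. ] w 0.0458 q [-0.7   0.39  1.77  0.    0.98  0.87]
dp sum units [-0.003  0.001  0.204] rz units 0.07
level rot units [ 0.001 -0.008  0.   ]
```

Call:
{"method": "servo_tool", "body": {
  "moves": [
    {"dp":[0,0,0.1],"delta_rot":[0,0,0],"fingers":0.3},
    {"dp":[0,0,0.08],"delta_rot":[0,0,0],"fingers":0.3},
    {"dp":[0,0,0.02],"delta_rot":[0,0,0],"fingers":0.3},
    {"dp":[0,0,0],"delta_rot":[0,0,0],"fingers":0.3}
  ]
}}

```text
clock: 17.7
position: [0.4726, -0.3035, 0.1021]
ee_rot: [-0.0, 1.0, 0.002, -0.0]
contact_force: [0.4, 0.5, -2.5]
width: 0.0455
gripper_force: 62.7
```

Call:
{"method": "servo_tool", "body": {
  "moves": [
    {"dp":[0,0,0],"delta_rot":[0,0,0],"fingers":0.75},
    {"dp":[0,0,0],"delta_rot":[0,0,0],"fingers":0.75},
    {"dp":[0,0,-0.1],"delta_rot":[0,0,0],"fingers":0.75},
    {"dp":[0,0,-0.2],"delta_rot":[0,0,0],"fingers":0.75},
    {"dp":[0,0,-0.2],"delta_rot":[0,0,0],"fingers":0.75}
  ]
}}

```text
clock: 18.2
position: [0.4729, -0.3038, 0.2046]
ee_rot: [0.0, 1.0, 0.002, 0.001]
contact_force: [0.1, -0.2, -0.8]
width: 0.0638
gripper_force: 0.0
```

```bash
python3 - <<'E'
from h import *
st(); go(.575,-.090,.22,.31);tilt(); objs()
E
```

```text
t18.2 p [ 0.4729 -0.3038  0.2046] toolx yaw 0.003 F [ 0.1 -0.2 -0.8] w 0.0638 q [-0.69  0.33  1.69  0.    1.12  0.87]
dp sum units [ 0.514 -1.067 -0.077] rz units -3.07
level rot units [ 0.008 -0.015  0.   ]
socket mean [ 0.5746 -0.0903] corner ang deg 18 flat-normal yaw deg 48 (mod 60) rect 49 46 213
socket mean [ 0.5707 -0.0037] corner ang deg 10 flat-normal yaw deg 40 (mod 60) rect 49 46 207
low rectc 569 87 size 101 28 axis deg -165 279 zmax 0.083
low rectc 458 -4 size 28 98 axis deg 176 280 zmax 0.083
low rectc 452 92 size 37 37 axis deg -124 136 zmax 0.087
```

Call:
{"method": "servo_tool", "body": {
  "moves": [
    {"dp":[0,-0.1,-0.15],"delta_rot":[0,0,0],"fingers":0.72},
    {"dp":[0,-0.17,-0.1],"delta_rot":[0,0,0],"fingers":0.72},
    {"dp":[0,-0.2,0],"delta_rot":[0,0,0],"fingers":0.72},
    {"dp":[0.05,-0.2,0],"delta_rot":[0,0,0],"fingers":0.72},
    {"dp":[0.114,-0.2,0],"delta_rot":[0,0,0],"fingers":0.72}
  ]
}}

```text
clock: 18.75
position: [0.5041, -0.1284, 0.2544]
ee_rot: [0.001, 1.0, 0.001, 0.002]
contact_force: [-0.1, -1.2, -0.1]
width: 0.0616
gripper_force: 0.0
```

Call:
{"method": "servo_tool", "body": {
  "moves": [
    {"dp":[0.15,-0.147,0],"delta_rot":[0,0,0],"fingers":0.72},
    {"dp":[0.2,-0.05,0],"delta_rot":[0,0,0],"fingers":0.72},
    {"dp":[0,0,0.1],"delta_rot":[0,0,-1],"fingers":0.72},
    {"dp":[0,0,0.1],"delta_rot":[0,0,-1],"fingers":0.72},
    {"dp":[0,0,0.1],"delta_rot":[0,0,-1.0],"fingers":0.72}
  ]
}}

```text
clock: 19.25
position: [0.5758, -0.0897, 0.1932]
ee_rot: [0.001, 0.988, 0.154, 0.002]
contact_force: [0.5, 0.5, -0.3]
width: 0.0617
gripper_force: 0.0
```

```bash
python3 - <<'E'
from h import *
st(); go(.575,-.090,.142,.31);tilt()
E
```

```text
t19.2 p [ 0.5758 -0.0897  0.1932] toolx yaw 0.308 F [ 0.5  0.5 -0.3] w 0.0617 q [-0.27  0.37  1.66 -0.    1.11  0.99]
dp sum units [-0.005 -0.001  0.256] rz units -0.02
level rot units [ 0.024 -0.034  0.   ]
```

Call:
{"method": "servo_tool", "body": {
  "moves": [
    {"dp":[0,0,0.1],"delta_rot":[0,0,0],"fingers":0.72},
    {"dp":[0,0,0.1],"delta_rot":[0,0,0],"fingers":0.72},
    {"dp":[0,0,0.055],"delta_rot":[0,0,0],"fingers":0.72},
    {"dp":[0,0,0],"delta_rot":[0,0,0],"fingers":0.72}
  ]
}}

```text
clock: 19.65
position: [0.5744, -0.0899, 0.1409]
ee_rot: [-0.0, 0.989, 0.151, -0.0]
contact_force: [0.4, 0.3, -0.2]
width: 0.061
gripper_force: 0.0
```

Call:
{"method": "servo_tool", "body": {
  "moves": [
    {"dp":[0,0,0],"delta_rot":[0,0,0],"fingers":0.3},
    {"dp":[0,0,0],"delta_rot":[0,0,0],"fingers":0.3},
    {"dp":[0,0,0],"delta_rot":[0,0,0],"fingers":0.3},
    {"dp":[0,0,0],"delta_rot":[0,0,0],"fingers":0.3}
  ],
  "force": 60
}}

```text
clock: 20.05
position: [0.5759, -0.0902, 0.1429]
ee_rot: [0.001, 0.989, 0.151, 0.002]
contact_force: [1.7, 0.4, 3.9]
width: 0.0458
gripper_force: 44.6
```

Call:
{"method": "servo_tool", "body": {
  "moves": [
    {"dp":[0,0,-0.1],"delta_rot":[0,0,0],"fingers":0.3},
    {"dp":[0,0,-0.15],"delta_rot":[0,0,0],"fingers":0.3},
    {"dp":[0,0,-0.15],"delta_rot":[0,0,0],"fingers":0.3},
    {"dp":[0,0,-0.15],"delta_rot":[0,0,0],"fingers":0.3},
    {"dp":[0,0,0],"delta_rot":[0,0,1],"fingers":0.3}
  ]
}}

```text
clock: 20.55
position: [0.5766, -0.0906, 0.2557]
ee_rot: [0.002, 0.995, 0.1, 0.004]
contact_force: [1.5, 0.1, -3.5]
width: 0.0454
gripper_force: 64.9
```

Call:
{"method": "servo_tool", "body": {
  "moves": [
    {"dp":[0,0,0],"delta_rot":[0,0,1],"fingers":0.3},
    {"dp":[0,0,0],"delta_rot":[0,0,1],"fingers":0.3}
  ]
}}

```text
clock: 20.75
position: [0.5741, -0.0899, 0.2511]
ee_rot: [0.0, 1.0, -0.0, -0.0]
contact_force: [-0.1, -0.5, -4.0]
width: 0.0455
gripper_force: 64.8
```

```bash
python3 - <<'E'
from h import *
st(); go(.410,-.304,.25,0);tilt()
E
```

```text
t20.8 p [ 0.5741 -0.0899  0.2511] toolx yaw -0.001 F [-0.1 -0.5 -4. ] w 0.0455 q [-0.27  0.32  1.58 -0.    1.25  1.3 ]
dp sum units [-0.82   1.071  0.006] rz units -0.01
level rot units [ 0.002  0.007 -0.   ]
```

Call:
{"method": "servo_tool", "body": {
  "moves": [
    {"dp":[-0.16,0,0],"delta_rot":[0,0,0],"fingers":0.3},
    {"dp":[-0.16,0.1,0],"delta_rot":[0,0,0],"fingers":0.3},
    {"dp":[-0.16,0.15,0],"delta_rot":[0,0,0],"fingers":0.3},
    {"dp":[-0.16,0.15,0],"delta_rot":[0,0,0],"fingers":0.3},
    {"dp":[-0.16,0.15,0],"delta_rot":[0,0,0],"fingers":0.3}
  ]
}}

```text
clock: 21.25
position: [0.4133, -0.2009, 0.2509]
ee_rot: [-0.0, 1.0, 0.002, -0.0]
contact_force: [0.4, -1.9, -3.8]
width: 0.0454
gripper_force: 64.6
```

Call:
{"method": "servo_tool", "body": {
  "moves": [
    {"dp":[-0.02,0.17,0],"delta_rot":[0,0,0],"fingers":0.3},
    {"dp":[0,0.18,0],"delta_rot":[0,0,0],"fingers":0.3},
    {"dp":[0,0.17,0.1],"delta_rot":[0,0,0],"fingers":0.3},
    {"dp":[0,0,0.2],"delta_rot":[0,0,0],"fingers":0.3},
    {"dp":[0,0,0.1],"delta_rot":[0,0,0],"fingers":0.3}
  ]
}}

```text
clock: 21.75
position: [0.4098, -0.3044, 0.1684]
ee_rot: [-0.002, 1.0, 0.001, -0.002]
contact_force: [-0.4, 1.3, -3.2]
width: 0.0454
gripper_force: 64.5
```

```bash
python3 - <<'E'
from h import *
st(); go(.410,-.304,.102,0);tilt()
E
```

```text
t21.8 p [ 0.4098 -0.3044  0.1684] toolx yaw 0.001 F [-0.4  1.3 -3.2] w 0.0454 q [-0.78  0.3   1.84  0.    1.    0.79]
dp sum units [ 0.002 -0.001  0.332] rz units 0.01
level rot units [-0.034  0.033  0.   ]
```

Call:
{"method": "servo_tool", "body": {
  "moves": [
    {"dp":[0,0,0.12],"delta_rot":[0,0,0],"fingers":0.3},
    {"dp":[0,0,0.12],"delta_rot":[0,0,0],"fingers":0.3},
    {"dp":[0,0,0.07],"delta_rot":[0,0,0],"fingers":0.3},
    {"dp":[0,0,0.02],"delta_rot":[0,0,0],"fingers":0.3},
    {"dp":[0,0,0],"delta_rot":[0,0,0],"fingers":0.3}
  ]
}}

```text
clock: 22.25
position: [0.4113, -0.3042, 0.1048]
ee_rot: [-0.001, 1.0, 0.002, -0.0]
contact_force: [-0.3, -0.4, -3.5]
width: 0.0453
gripper_force: 64.5
```

Call:
{"method": "servo_tool", "body": {
  "moves": [
    {"dp":[0,0,0],"delta_rot":[0,0,0],"fingers":0.75},
    {"dp":[0,0,0],"delta_rot":[0,0,0],"fingers":0.75},
    {"dp":[0,0,-0.1],"delta_rot":[0,0,0],"fingers":0.75},
    {"dp":[0,0,-0.2],"delta_rot":[0,0,0],"fingers":0.75},
    {"dp":[0,0,-0.2],"delta_rot":[0,0,0],"fingers":0.75}
  ]
}}

```text
clock: 22.75
position: [0.4116, -0.3046, 0.2075]
ee_rot: [0.0, 1.0, 0.002, 0.001]
contact_force: [1.3, -0.5, 0.6]
width: 0.0642
gripper_force: 0.0
```

```bash
python3 - <<'E'
from h import *
st(); go(.571,-.004,.25,.17);tilt(); objs()
E
```

```text
t22.8 p [ 0.4116 -0.3046  0.2075] toolx yaw 0.003 F [ 1.3 -0.5  0.6] w 0.0642 q [-0.77  0.26  1.79  0.    1.09  0.79]
dp sum units [ 0.802 -1.5   -0.213] rz units -1.67
level rot units [ 0.009 -0.015  0.   ]
socket mean [ 0.5707 -0.0037] corner ang deg 9 flat-normal yaw deg 39 (mod 60) rect 50 46 209
low rectc 569 87 size 101 28 axis deg -165 276 zmax 0.083
low rectc 458 -4 size 28 99 axis deg 176 279 zmax 0.083
low rectc 452 92 size 37 37 axis deg -118 137 zmax 0.085
```

Now socket A.

Call:
{"method": "servo_tool", "body": {
  "moves": [
    {"dp":[0,-0.15,-0.15],"delta_rot":[0,0,0],"fingers":0.72},
    {"dp":[0,-0.2,-0.06],"delta_rot":[0,0,0],"fingers":0.72},
    {"dp":[0.1,-0.2,0],"delta_rot":[0,0,0],"fingers":0.72},
    {"dp":[0.12,-0.2,0],"delta_rot":[0,0,0],"fingers":0.72},
    {"dp":[0.12,-0.2,0],"delta_rot":[0,0,0],"fingers":0.72}
  ]
}}

```text
clock: 23.3
position: [0.4798, -0.113, 0.2493]
ee_rot: [0.001, 1.0, 0.001, 0.002]
contact_force: [0.4, -0.8, -0.0]
width: 0.0615
gripper_force: 0.0
```

Call:
{"method": "servo_tool", "body": {
  "moves": [
    {"dp":[0.12,-0.2,0],"delta_rot":[0,0,0],"fingers":0.72},
    {"dp":[0.12,-0.2,0],"delta_rot":[0,0,0],"fingers":0.72},
    {"dp":[0.12,-0.15,0],"delta_rot":[0,0,0],"fingers":0.72},
    {"dp":[0.102,0,0.05],"delta_rot":[0,0,-0.8],"fingers":0.72},
    {"dp":[0,0,0.1],"delta_rot":[0,0,-0.87],"fingers":0.72}
  ]
}}

```text
clock: 23.8
position: [0.5754, -0.0029, 0.22]
ee_rot: [0.001, 0.996, 0.088, 0.005]
contact_force: [-0.6, -0.1, -0.3]
width: 0.0614
gripper_force: 0.0
```

```bash
python3 - <<'E'
from h import *
st(); go(.571,-.004,.142,.17);tilt()
E
```

```text
t23.8 p [ 0.5754 -0.0029  0.22  ] toolx yaw 0.177 F [-0.6 -0.1 -0.3] w 0.0614 q [-0.13  0.33  1.64 -0.    1.16  1.27]
dp sum units [-0.027  0.     0.39 ] rz units 0.07
level rot units [ 0.033 -0.103  0.   ]
```

Call:
{"method": "servo_tool", "body": {
  "moves": [
    {"dp":[-0.01,0,0.1],"delta_rot":[0,0,0],"fingers":0.72},
    {"dp":[0,0,0.12],"delta_rot":[0,0,0],"fingers":0.72},
    {"dp":[0,0,0.1],"delta_rot":[0,0,0],"fingers":0.72},
    {"dp":[0,0,0.06],"delta_rot":[0,0,0],"fingers":0.72},
    {"dp":[0,0,0],"delta_rot":[0,0,0],"fingers":0.72}
  ]
}}

```text
clock: 24.3
position: [0.5685, -0.0043, 0.1408]
ee_rot: [-0.0, 0.996, 0.085, -0.0]
contact_force: [1.0, -0.2, -0.1]
width: 0.0614
gripper_force: 0.0
```

Call:
{"method": "servo_tool", "body": {
  "moves": [
    {"dp":[0,0,0],"delta_rot":[0,0,0],"fingers":0.3},
    {"dp":[0,0,0],"delta_rot":[0,0,0],"fingers":0.3},
    {"dp":[0,0,0],"delta_rot":[0,0,0],"fingers":0.3},
    {"dp":[0,0,0],"delta_rot":[0,0,0],"fingers":0.3},
    {"dp":[0,0,0],"delta_rot":[0,0,0],"fingers":0.3}
  ],
  "force": 60
}}

```text
clock: 24.8
position: [0.57, -0.0045, 0.1429]
ee_rot: [0.0, 0.996, 0.085, 0.002]
contact_force: [1.0, 1.1, 6.4]
width: 0.0453
gripper_force: 62.6
```

Call:
{"method": "servo_tool", "body": {
  "moves": [
    {"dp":[0,0,-0.1],"delta_rot":[0,0,0],"fingers":0.3},
    {"dp":[0,0,-0.15],"delta_rot":[0,0,0],"fingers":0.3},
    {"dp":[0,0,-0.15],"delta_rot":[0,0,0.7],"fingers":0.3},
    {"dp":[0,0,-0.1],"delta_rot":[0,0,1],"fingers":0.3},
    {"dp":[0,0,0],"delta_rot":[0,0,0],"fingers":0.3}
  ]
}}

```text
clock: 25.3
position: [0.5702, -0.0046, 0.2441]
ee_rot: [0.001, 1.0, 0.0, 0.003]
contact_force: [0.8, -0.1, -2.3]
width: 0.0452
gripper_force: 62.1
```

```bash
python3 - <<'E'
from h import *
st(); go(.349,-.304,.25,0);tilt()
E
```

```text
t25.3 p [ 0.5702 -0.0046  0.2441] toolx yaw 0.001 F [ 0.8 -0.1 -2.3] w 0.0452 q [-0.13  0.31  1.62 -0.    1.21  1.44]
dp sum units [-1.107  1.497 -0.035] rz units 0.01
level rot units [ 0.012 -0.063  0.   ]
```

Call:
{"method": "servo_tool", "body": {
  "moves": [
    {"dp":[-0.18,0,0],"delta_rot":[0,0,0],"fingers":0.3},
    {"dp":[-0.18,0.1,0],"delta_rot":[0,0,0],"fingers":0.3},
    {"dp":[-0.15,0.15,0],"delta_rot":[0,0,0],"fingers":0.3},
    {"dp":[-0.15,0.16,0],"delta_rot":[0,0,0],"fingers":0.3},
    {"dp":[-0.14,0.16,0],"delta_rot":[0,0,0],"fingers":0.3}
  ]
}}

```text
clock: 25.8
position: [0.4065, -0.1185, 0.2397]
ee_rot: [-0.0, 1.0, 0.002, -0.001]
contact_force: [1.0, -1.0, -2.5]
width: 0.0451
gripper_force: 62.2
```

Call:
{"method": "servo_tool", "body": {
  "moves": [
    {"dp":[-0.13,0.18,0],"delta_rot":[0,0,0],"fingers":0.3},
    {"dp":[-0.1,0.18,0],"delta_rot":[0,0,0],"fingers":0.3},
    {"dp":[-0.08,0.18,0],"delta_rot":[0,0,0],"fingers":0.3},
    {"dp":[0,0.18,0],"delta_rot":[0,0,0],"fingers":0.3},
    {"dp":[0,0.2,0],"delta_rot":[0,0,0],"fingers":0.3}
  ]
}}

```text
clock: 26.3
position: [0.3454, -0.3026, 0.2398]
ee_rot: [-0.001, 1.0, 0.001, -0.001]
contact_force: [1.0, 0.3, -1.9]
width: 0.0453
gripper_force: 62.2
```

Call:
{"method": "servo_tool", "body": {
  "moves": [
    {"dp":[0,0,0.15],"delta_rot":[0,0,0],"fingers":0.3},
    {"dp":[0,0,0.15],"delta_rot":[0,0,0],"fingers":0.3},
    {"dp":[0,0,0.1],"delta_rot":[0,0,0],"fingers":0.3},
    {"dp":[0,0,0],"delta_rot":[0,0,0],"fingers":0.3}
  ]
}}

```text
clock: 26.7
position: [0.3448, -0.3, 0.1574]
ee_rot: [-0.004, 1.0, 0.001, -0.003]
contact_force: [-0.7, 0.4, -2.7]
width: 0.0455
gripper_force: 62.4
```

```bash
python3 - <<'E'
from h import *
st(); go(.349,-.304,.102,0);tilt()
im,d=imaging.get_image("top"); P=cloud("top",d); 
m=(P[...,0]>.38)&(P[...,0]<.51)&(abs(P[...,1]+.304)<.07)&(P[...,2]>.04)&(P[...,2]<.08)
n,l,s,c=cv2.connectedComponentsWithStats(m.astype(np.uint8))
for i in range(1,n):
    if s[i,4]>40: print(s[i,4],P[l==i].mean(0).round(3),P[l==i].min(0).round(3),P[l==i].max(0).round(3))
E
```

```text
t26.7 p [ 0.3448 -0.3     0.1574] toolx yaw 0.002 F [-0.7  0.4 -2.7] w 0.0455 q [-0.87  0.24  1.96  0.    0.94  0.7 ]
dp sum units [0.023 0.022 0.277] rz units 0.02
level rot units [-0.075  0.058  0.   ]
216 [ 0.473 -0.302  0.064] [ 0.448 -0.326  0.041] [ 0.498 -0.28   0.075]
219 [ 0.411 -0.303  0.063] [ 0.387 -0.328  0.04 ] [ 0.436 -0.281  0.073]
```

Call:
{"method": "servo_tool", "body": {
  "moves": [
    {"dp":[0.024,0.02,0],"delta_rot":[0,0,0],"fingers":0.3},
    {"dp":[0,0,0.12],"delta_rot":[0,0,0],"fingers":0.3},
    {"dp":[0,0,0.1],"delta_rot":[0,0,0],"fingers":0.3},
    {"dp":[0,0,0.05],"delta_rot":[0,0,0],"fingers":0.3},
    {"dp":[0,0,0],"delta_rot":[0,0,0],"fingers":0.3}
  ]
}}

```text
clock: 27.25
position: [0.3522, -0.3064, 0.1072]
ee_rot: [-0.0, 1.0, 0.0, 0.0]
contact_force: [-0.4, 1.8, -1.8]
width: 0.0454
gripper_force: 62.6
```

```bash
python3 - <<'E'
from h import *
st(); go(.35,-.304,.101,0);tilt()
E
```

```text
t27.2 p [ 0.3522 -0.3064  0.1072] toolx yaw 0.001 F [-0.4  1.8 -1.8] w 0.0454 q [-0.87  0.32  2.01  0.    0.81  0.7 ]
dp sum units [-0.011 -0.012  0.031] rz units 0.01
level rot units [-0.004 -0.003  0.   ]
```

Call:
{"method": "servo_tool", "body": {
  "moves": [
    {"dp":[0,0,0.025],"delta_rot":[0,0,0],"fingers":0.3},
    {"dp":[0,0,0],"delta_rot":[0,0,0],"fingers":0.75},
    {"dp":[0,0,0],"delta_rot":[0,0,0],"fingers":0.75},
    {"dp":[0,0,-0.1],"delta_rot":[0,0,0],"fingers":0.75},
    {"dp":[0,0,-0.2],"delta_rot":[0,0,0],"fingers":0.75}
  ]
}}

```text
clock: 27.75
position: [0.351, -0.3053, 0.1617]
ee_rot: [-0.002, 1.0, 0.0, -0.001]
contact_force: [0.3, -1.1, 0.2]
width: 0.0643
gripper_force: 0.0
```

Call:
{"method": "servo_tool", "body": {
  "moves": [
    {"dp":[0,0,-0.2],"delta_rot":[0,0,0],"fingers":0.6},
    {"dp":[0,-0.2,-0.1],"delta_rot":[0,0,0],"fingers":0.6},
    {"dp":[0.05,-0.2,0],"delta_rot":[0,0,0],"fingers":0.6},
    {"dp":[0.05,-0.2,0],"delta_rot":[0,0,0],"fingers":0.6},
    {"dp":[0.05,-0.2,0],"delta_rot":[0,0,0],"fingers":0.6}
  ]
}}

```text
clock: 28.25
position: [0.3823, -0.1453, 0.2237]
ee_rot: [0.001, 1.0, -0.0, 0.002]
contact_force: [0.4, -0.3, -0.0]
width: 0.0512
gripper_force: 0.0
```

```bash
python3 - <<'E'
from h import *
st(); go(.453,-.004,.22,-.07);tilt(); objs()
im,d=imaging.get_image("top"); P=cloud("top",d); 
m=(P[...,0]>.31)&(P[...,0]<.51)&(abs(P[...,1]+.304)<.07)&(P[...,2]>.045)&(P[...,2]<.08)
n,l,s,c=cv2.connectedComponentsWithStats(m.astype(np.uint8))
for i in range(1,n):
    if s[i,4]>40: print(s[i,4],P[l==i].mean(0).round(3),P[l==i].min(0).round(3),P[l==i].max(0).round(3))
E
```

```text
t28.2 p [ 0.3823 -0.1453  0.2237] toolx yaw -0.001 F [ 0.4 -0.3 -0. ] w 0.0512 q [-0.53  0.09  1.96  0.    1.09  1.04]
dp sum units [ 0.353 -0.707  0.019] rz units 0.69
level rot units [ 0.019 -0.038  0.   ]
low rectc 569 87 size 100 28 axis deg -165 277 zmax 0.083
low rectc 458 -4 size 28 98 axis deg 176 278 zmax 0.083
low rectc 452 92 size 37 37 axis deg -125 137 zmax 0.087
212 [ 0.473 -0.302  0.064] [ 0.448 -0.326  0.046] [ 0.498 -0.28   0.072]
207 [ 0.412 -0.304  0.064] [ 0.387 -0.328  0.048] [ 0.436 -0.281  0.072]
161 [ 0.353 -0.31   0.064] [ 0.329 -0.329  0.05 ] [ 0.378 -0.293  0.073]
55 [ 0.316 -0.324  0.055] [ 0.311 -0.372  0.047] [ 0.32  -0.277  0.063]
```

Call:
{"method": "servo_tool", "body": {
  "moves": [
    {"dp":[0.09,-0.177,0],"delta_rot":[0,0,0],"fingers":0.6},
    {"dp":[0.09,-0.177,0],"delta_rot":[0,0,0],"fingers":0.6},
    {"dp":[0.09,-0.177,0],"delta_rot":[0,0,0],"fingers":0.6},
    {"dp":[0.09,-0.177,0],"delta_rot":[0,0,0.7],"fingers":0.6},
    {"dp":[0,0,0.1],"delta_rot":[0,0,0],"fingers":0.6}
  ]
}}

```text
clock: 28.85
position: [0.4583, -0.0025, 0.2051]
ee_rot: [-0.0, 0.999, -0.033, 0.005]
contact_force: [-0.1, 0.2, -0.6]
width: 0.0511
gripper_force: 0.0
```

```bash
python3 - <<'E'
from h import *
st(); go(.453,-.004,.126,-.07);tilt()
E
```

```text
t28.9 p [ 0.4583 -0.0025  0.2051] toolx yaw -0.067 F [-0.1  0.2 -0.6] w 0.0511 q [-0.16  0.18  1.9   0.    1.05  1.48]
dp sum units [-0.03   0.01   0.395] rz units 0.03
level rot units [-0.004 -0.109  0.   ]
```

Call:
{"method": "servo_tool", "body": {
  "moves": [
    {"dp":[-0.015,0.01,0.1],"delta_rot":[0,0,0],"fingers":0.6},
    {"dp":[0,0,0.12],"delta_rot":[0,0,0],"fingers":0.6},
    {"dp":[0,0,0.1],"delta_rot":[0,0,0],"fingers":0.6},
    {"dp":[0,0,0.05],"delta_rot":[0,0,0],"fingers":0.6},
    {"dp":[0,0,0],"delta_rot":[0,0,0],"fingers":0.6}
  ]
}}

```text
clock: 29.35
position: [0.4504, -0.0071, 0.1278]
ee_rot: [0.0, 0.999, -0.035, -0.001]
contact_force: [-0.8, -0.3, 0.4]
width: 0.0511
gripper_force: 0.0
```

```bash
python3 - <<'E'
from h import *
st(); go(.453,-.004,.126,-.07);tilt()
E
```

```text
t29.4 p [ 0.4504 -0.0071  0.1278] toolx yaw -0.070 F [-0.8 -0.3  0.4] w 0.0511 q [-0.17  0.27  2.02 -0.    0.85  1.47]
dp sum units [ 0.012 -0.016  0.009] rz units -0.00
level rot units [ 0.003  0.01  -0.   ]
```

Call:
{"method": "servo_tool", "body": {
  "moves": [
    {"dp":[0,-0.015,0.01],"delta_rot":[0,0,0],"fingers":0.2},
    {"dp":[0,0,0],"delta_rot":[0,0,0],"fingers":0.2},
    {"dp":[0,0,0],"delta_rot":[0,0,0],"fingers":0.2},
    {"dp":[0,0,0],"delta_rot":[0,0,0],"fingers":0.2},
    {"dp":[0,0,0],"delta_rot":[0,0,0],"fingers":0.2}
  ]
}}

```text
clock: 29.85
position: [0.4517, -0.0038, 0.1274]
ee_rot: [0.0, 0.999, -0.035, 0.002]
contact_force: [-0.6, -0.1, 6.5]
width: 0.0266
gripper_force: 60.8
```

Call:
{"method": "servo_tool", "body": {
  "moves": [
    {"dp":[0,0,-0.05],"delta_rot":[0,0,0],"fingers":0.2},
    {"dp":[0,0,-0.12],"delta_rot":[0,0,0],"fingers":0.2},
    {"dp":[0,0,-0.15],"delta_rot":[0,0,0],"fingers":0.2},
    {"dp":[0,0,-0.15],"delta_rot":[0,0,-0.7],"fingers":0.2},
    {"dp":[0,0,0],"delta_rot":[0,0,0],"fingers":0.2}
  ]
}}

```text
clock: 30.35
position: [0.4529, -0.0038, 0.2241]
ee_rot: [0.001, 1.0, 0.0, 0.004]
contact_force: [1.1, -0.4, -3.4]
width: 0.0269
gripper_force: 60.0
```

```bash
python3 - <<'E'
from h import *
st(); go(.418,.352,.21,0);tilt()
E
```

```text
t30.4 p [ 0.4529 -0.0038  0.2241] toolx yaw 0.001 F [ 1.1 -0.4 -3.4] w 0.0269 q [-0.16  0.15  1.88  0.    1.1   1.41]
dp sum units [-0.173 -1.779  0.066] rz units 0.01
level rot units [ 0.014 -0.089  0.   ]
```

Call:
{"method": "servo_tool", "body": {
  "moves": [
    {"dp":[-0.03,-0.13,0],"delta_rot":[0,0,0],"fingers":0.2},
    {"dp":[-0.03,-0.18,0],"delta_rot":[0,0,0],"fingers":0.2},
    {"dp":[-0.03,-0.18,0],"delta_rot":[0,0,0],"fingers":0.2},
    {"dp":[-0.03,-0.18,0],"delta_rot":[0,0,0],"fingers":0.2},
    {"dp":[-0.03,-0.18,0],"delta_rot":[0,0,0],"fingers":0.2}
  ]
}}

```text
clock: 30.85
position: [0.4193, 0.1675, 0.2191]
ee_rot: [0.0, 1.0, -0.001, -0.001]
contact_force: [1.7, 0.3, -3.2]
width: 0.0267
gripper_force: 60.0
```

Call:
{"method": "servo_tool", "body": {
  "moves": [
    {"dp":[-0.02,-0.18,0],"delta_rot":[0,0,0],"fingers":0.2},
    {"dp":[0,-0.18,0],"delta_rot":[0,0,0],"fingers":0.2},
    {"dp":[0,-0.19,0],"delta_rot":[0,0,0],"fingers":0.2},
    {"dp":[0,-0.19,0],"delta_rot":[0,0,0],"fingers":0.2},
    {"dp":[0,-0.19,0],"delta_rot":[0,0,0],"fingers":0.2}
  ]
}}

```text
clock: 31.35
position: [0.4155, 0.3534, 0.2187]
ee_rot: [0.001, 1.0, -0.0, -0.001]
contact_force: [1.5, -0.4, -3.1]
width: 0.0267
gripper_force: 60.1
```

Call:
{"method": "servo_tool", "body": {
  "moves": [
    {"dp":[0,0,0.15],"delta_rot":[0,0,0],"fingers":0.2},
    {"dp":[0,0,0.15],"delta_rot":[0,0,0],"fingers":0.2},
    {"dp":[0,0,0.1],"delta_rot":[0,0,0],"fingers":0.2},
    {"dp":[0,0,0],"delta_rot":[0,0,0],"fingers":0.2}
  ]
}}

```text
clock: 31.75
position: [0.4139, 0.3507, 0.1361]
ee_rot: [0.003, 1.0, -0.0, -0.004]
contact_force: [0.2, -0.3, -3.7]
width: 0.0273
gripper_force: 60.2
```

```bash
python3 - <<'E'
from h import *
st(); go(.418,.352,.085,0);tilt()
E
```

```text
t31.8 p [0.4139 0.3507 0.1361] toolx yaw -0.000 F [ 0.2 -0.3 -3.7] w 0.0273 q [ 0.58  0.38  1.81 -0.    0.96  2.15]
dp sum units [ 0.023 -0.008  0.255] rz units -0.00
level rot units [ 0.06   0.079 -0.   ]
```

Call:
{"method": "servo_tool", "body": {
  "moves": [
    {"dp":[0.01,0,0.1],"delta_rot":[0,0,0],"fingers":0.2},
    {"dp":[0,0,0.1],"delta_rot":[0,0,0],"fingers":0.2},
    {"dp":[0,0,0.05],"delta_rot":[0,0,0],"fingers":0.2},
    {"dp":[0,0,0],"delta_rot":[0,0,0],"fingers":0.2}
  ]
}}

```text
clock: 32.15
position: [0.4182, 0.3518, 0.0894]
ee_rot: [0.001, 1.0, -0.0, -0.001]
contact_force: [-1.2, -0.1, -3.6]
width: 0.0269
gripper_force: 60.3
```

Call:
{"method": "servo_tool", "body": {
  "moves": [
    {"dp":[0,0,0],"delta_rot":[0,0,0],"fingers":0.6},
    {"dp":[0,0,0],"delta_rot":[0,0,0],"fingers":0.6},
    {"dp":[0,0,-0.1],"delta_rot":[0,0,0],"fingers":0.6},
    {"dp":[0,0,-0.2],"delta_rot":[0,0,0],"fingers":0.6},
    {"dp":[0,0,-0.2],"delta_rot":[0,0,0],"fingers":0.6}
  ]
}}

```text
clock: 32.65
position: [0.4189, 0.3524, 0.1924]
ee_rot: [-0.0, 1.0, 0.0, 0.001]
contact_force: [0.9, 0.7, -0.3]
width: 0.0512
gripper_force: 0.0
```

Call:
{"method": "servo_tool", "body": {
  "moves": [
    {"dp":[0,0,-0.15],"delta_rot":[0,0,0],"fingers":0.6},
    {"dp":[0.15,0.15,0],"delta_rot":[0,0,0],"fingers":0.6}
  ]
}}

```text
clock: 32.85
position: [0.449, 0.3262, 0.2272]
ee_rot: [-0.004, 1.0, 0.003, 0.005]
contact_force: [1.5, -0.4, -0.7]
width: 0.0512
gripper_force: 0.0
```

```bash
python3 - <<'E'
from h import *
st(); go(.563,.0855,.22,.26);tilt(); objs()
im,d=imaging.get_image("top"); P=cloud("top",d)
m=(P[...,0]>.32)&(P[...,0]<.515)&(abs(P[...,1]-.315)<.077)&(P[...,2]>.016)&(P[...,2]<.06); q=P[m]; print(len(q), q.mean(0).round(3), q.min(0).round(3),q.max(0).round(3))
E
```

```text
t32.9 p [0.449  0.3262 0.2272] toolx yaw 0.005 F [ 1.5 -0.4 -0.7] w 0.0512 q [0.5  0.29 1.68 0.   1.16 2.07]
dp sum units [0.563 1.207 0.032] rz units -2.55
level rot units [-0.081 -0.106  0.   ]
low rectc 568 87 size 100 28 axis deg -165 275 zmax 0.083
low rectc 452 92 size 37 37 axis deg -125 137 zmax 0.085
193 [0.409 0.347 0.031] [0.322 0.238 0.016] [0.452 0.391 0.042]
```

Call:
{"method": "servo_tool", "body": {
  "moves": [
    {"dp":[0,0.19,0],"delta_rot":[0,0,0],"fingers":0.6},
    {"dp":[0.09,0.17,0],"delta_rot":[0,0,0],"fingers":0.6},
    {"dp":[0.09,0.17,0],"delta_rot":[0,0,0],"fingers":0.6},
    {"dp":[0.09,0.17,0],"delta_rot":[0,0,0],"fingers":0.6},
    {"dp":[0.09,0.17,0],"delta_rot":[0,0,0],"fingers":0.6}
  ]
}}

```text
clock: 33.45
position: [0.5213, 0.1474, 0.2215]
ee_rot: [-0.0, 1.0, 0.0, 0.001]
contact_force: [0.6, 0.9, -0.4]
width: 0.0512
gripper_force: 0.0
```

Call:
{"method": "servo_tool", "body": {
  "moves": [
    {"dp":[0.1,0.17,0],"delta_rot":[0,0,0],"fingers":0.6},
    {"dp":[0.1,0.16,0],"delta_rot":[0,0,0],"fingers":0.6},
    {"dp":[0,0,0.05],"delta_rot":[0,0,-0.85],"fingers":0.6},
    {"dp":[0,0,0.05],"delta_rot":[0,0,-0.85],"fingers":0.6},
    {"dp":[0,0,0.05],"delta_rot":[0,0,-0.85],"fingers":0.6}
  ]
}}

```text
clock: 33.95
position: [0.5612, 0.0821, 0.191]
ee_rot: [0.0, 0.992, 0.128, 0.001]
contact_force: [0.2, -0.2, -0.0]
width: 0.0513
gripper_force: 0.0
```

Call:
{"method": "servo_tool", "body": {
  "moves": [
    {"dp":[0,0,0],"delta_rot":[0,0,0],"fingers":0.6}
  ]
}}

```text
clock: 34.05
position: [0.5601, 0.0825, 0.19]
ee_rot: [-0.0, 0.992, 0.127, -0.001]
contact_force: [-0.1, -0.1, 0.1]
width: 0.0512
gripper_force: 0.0
```

```bash
python3 - <<'E'
from h import *
st(); go(.563,.0855,.127,.26);tilt()
E
```

```text
t34.0 p [0.5601 0.0825 0.19  ] toolx yaw 0.255 F [-0.1 -0.1  0.1] w 0.0512 q [ 0.02  0.35  1.7  -0.    1.1   1.34]
dp sum units [ 0.018 -0.011  0.315] rz units -0.05
level rot units [-0.001  0.01   0.   ]
```

Call:
{"method": "servo_tool", "body": {
  "moves": [
    {"dp":[0.018,-0.011,0.1],"delta_rot":[0,0,0],"fingers":0.6},
    {"dp":[0,0,0.1],"delta_rot":[0,0,0],"fingers":0.6},
    {"dp":[0,0,0.08],"delta_rot":[0,0,0],"fingers":0.6},
    {"dp":[0,0,0.03],"delta_rot":[0,0,0],"fingers":0.6},
    {"dp":[0,0,0],"delta_rot":[0,0,0],"fingers":0.6}
  ]
}}

```text
clock: 34.55
position: [0.5637, 0.0857, 0.1285]
ee_rot: [0.0, 0.992, 0.127, 0.0]
contact_force: [-0.3, 0.2, -0.6]
width: 0.0513
gripper_force: 0.0
```

Call:
{"method": "servo_tool", "body": {
  "moves": [
    {"dp":[0,0,0],"delta_rot":[0,0,0],"fingers":0.2},
    {"dp":[0,0,0],"delta_rot":[0,0,0],"fingers":0.2},
    {"dp":[0,0,0],"delta_rot":[0,0,0],"fingers":0.2},
    {"dp":[0,0,0],"delta_rot":[0,0,0],"fingers":0.2},
    {"dp":[0,0,0],"delta_rot":[0,0,0],"fingers":0.2}
  ]
}}

```text
clock: 35.05
position: [0.5647, 0.0857, 0.13]
ee_rot: [0.0, 0.992, 0.127, 0.002]
contact_force: [-1.5, 1.4, 6.3]
width: 0.0268
gripper_force: 61.7
```

Call:
{"method": "servo_tool", "body": {
  "moves": [
    {"dp":[0,0,-0.05],"delta_rot":[0,0,0],"fingers":0.2},
    {"dp":[0,0,-0.12],"delta_rot":[0,0,0],"fingers":0.2},
    {"dp":[0,0,-0.15],"delta_rot":[0,0,1],"fingers":0.2},
    {"dp":[0,0,-0.15],"delta_rot":[0,0,1],"fingers":0.2},
    {"dp":[0,0,0],"delta_rot":[0,0,0.6],"fingers":0.2}
  ]
}}

```text
clock: 35.55
position: [0.566, 0.0855, 0.2273]
ee_rot: [0.0, 1.0, -0.004, 0.005]
contact_force: [0.7, -0.1, -2.5]
width: 0.0268
gripper_force: 60.9
```

```bash
python3 - <<'E'
from h import *
st(); go(.418,.276,.22,0);tilt()
im,d=imaging.get_image("top"); P=cloud("top",d)
m=(P[...,0]>.325)&(P[...,0]<.51)&(abs(P[...,1]-.315)<.072)&(P[...,2]>.016)&(P[...,2]<.06); q=P[m]; print(len(q), q.mean(0).round(3), q.min(0).round(3),q.max(0).round(3),cv2.minAreaRect((q[:,:2]*1000).astype(np.float32)))
E
```

```text
t35.5 p [0.566  0.0855 0.2273] toolx yaw -0.008 F [ 0.7 -0.1 -2.5] w 0.0268 q [ 0.03  0.32  1.64 -0.    1.17  1.61]
dp sum units [-0.748 -0.947  0.029] rz units -0.08
level rot units [ 0.002 -0.097  0.   ]
292 [0.423 0.35  0.03 ] [0.377 0.337 0.016] [0.474 0.365 0.043] ((425.72979736328125, 351.4388732910156), (97.75810241699219, 27.508892059326172), 1.5213747024536133)
```

Call:
{"method": "servo_tool", "body": {
  "moves": [
    {"dp":[-0.12,-0.1,0],"delta_rot":[0,0,0],"fingers":0.2},
    {"dp":[-0.13,-0.15,0],"delta_rot":[0,0,0],"fingers":0.2},
    {"dp":[-0.13,-0.15,0],"delta_rot":[0,0,0],"fingers":0.2},
    {"dp":[-0.13,-0.15,0],"delta_rot":[0,0,0],"fingers":0.2},
    {"dp":[-0.13,-0.15,0],"delta_rot":[0,0,0],"fingers":0.2}
  ]
}}

```text
clock: 36.1
position: [0.4347, 0.2266, 0.2218]
ee_rot: [0.0, 1.0, -0.002, -0.0]
contact_force: [0.9, 1.9, -2.0]
width: 0.0268
gripper_force: 60.8
```

Call:
{"method": "servo_tool", "body": {
  "moves": [
    {"dp":[-0.08,-0.15,0],"delta_rot":[0,0,0],"fingers":0.2},
    {"dp":[0,-0.1,0],"delta_rot":[0,0,0],"fingers":0.2},
    {"dp":[0,0,0.15],"delta_rot":[0,0,0],"fingers":0.2},
    {"dp":[0,0,0.15],"delta_rot":[0,0,0],"fingers":0.2},
    {"dp":[0,0,0],"delta_rot":[0,0,0],"fingers":0.2}
  ]
}}

```text
clock: 36.6
position: [0.4174, 0.2748, 0.1587]
ee_rot: [0.003, 1.0, -0.002, -0.004]
contact_force: [-1.0, -0.5, -1.6]
width: 0.0269
gripper_force: 60.7
```

```bash
python3 - <<'E'
from h import *
st(); go(.418,.276,.089,0);tilt()
E
```

```text
t36.6 p [0.4174 0.2748 0.1587] toolx yaw -0.003 F [-1.  -0.5 -1.6] w 0.0269 q [ 0.44  0.3   1.87 -0.    0.98  2.02]
dp sum units [ 0.006 -0.008  0.348] rz units -0.03
level rot units [ 0.051  0.085 -0.   ]
```

Call:
{"method": "servo_tool", "body": {
  "moves": [
    {"dp":[0,0,0.12],"delta_rot":[0,0,0],"fingers":0.2},
    {"dp":[0,0,0.12],"delta_rot":[0,0,0],"fingers":0.2},
    {"dp":[0,0,0.08],"delta_rot":[0,0,0],"fingers":0.2},
    {"dp":[0,0,0.02],"delta_rot":[0,0,0],"fingers":0.2},
    {"dp":[0,0,0],"delta_rot":[0,0,0],"fingers":0.2}
  ]
}}

```text
clock: 37.1
position: [0.421, 0.276, 0.0947]
ee_rot: [0.0, 1.0, -0.002, 0.0]
contact_force: [0.4, -0.3, -2.2]
width: 0.0265
gripper_force: 60.7
```

Call:
{"method": "servo_tool", "body": {
  "moves": [
    {"dp":[0,0,0],"delta_rot":[0,0,0],"fingers":0.55},
    {"dp":[0,0,0],"delta_rot":[0,0,0],"fingers":0.55},
    {"dp":[0,0,-0.1],"delta_rot":[0,0,0],"fingers":0.55},
    {"dp":[0,0,-0.2],"delta_rot":[0,0,0],"fingers":0.55},
    {"dp":[0,0,-0.2],"delta_rot":[0,0,0],"fingers":0.55}
  ]
}}

```text
clock: 37.6
position: [0.4206, 0.2761, 0.1961]
ee_rot: [0.0, 1.0, -0.002, 0.0]
contact_force: [1.0, -0.5, 0.2]
width: 0.0468
gripper_force: 0.0
```

Call:
{"method": "servo_tool", "body": {
  "moves": [
    {"dp":[0,0,-0.2],"delta_rot":[0,0,0],"fingers":0.6},
    {"dp":[0,0.15,-0.2],"delta_rot":[0,0,0],"fingers":0.6},
    {"dp":[0,0.2,-0.2],"delta_rot":[0,0,0],"fingers":0.6},
    {"dp":[0,0.2,-0.2],"delta_rot":[0,0,0],"fingers":0.6},
    {"dp":[0,0.2,0],"delta_rot":[0,0,0],"fingers":0.6}
  ]
}}

```text
clock: 38.1
position: [0.4218, 0.135, 0.3515]
ee_rot: [-0.001, 1.0, -0.002, 0.007]
contact_force: [1.1, -0.5, 0.3]
width: 0.0513
gripper_force: 0.0
```

```bash
python3 - <<'E'
from h import *
st(); go(.600,-.3345,.42,1.36);tilt(); objs()
im,d=imaging.get_image("top"); P=cloud("top",d); cv2.imwrite("pics/top2.png",im[:,:,::-1])
c=np.vstack([im[150:290,170:260],]);cv2.imwrite("pics/crop2.png",cv2.resize(im[150:290,170:490,::-1],(800,350),interpolation=cv2.INTER_CUBIC))
m=(P[...,0]>.32)&(P[...,0]<.515)&(abs(P[...,1]-.315)<.075)&(P[...,2]>.016)&(P[...,2]<.06)
n,l,s,c=cv2.connectedComponentsWithStats(m.astype(np.uint8))
for i in range(1,n):
    if s[i,4]>20: print(s[i,4],P[l==i].mean(0).round(3),cv2.minAreaRect((P[l==i][:,:2]*1000).astype(np.float32)))
E
```

```text
t38.1 p [0.4218 0.135  0.3515] toolx yaw -0.003 F [ 1.1 -0.5  0.3] w 0.0513 q [ 0.15  0.04  1.68 -0.    1.41  1.73]
dp sum units [ 0.903  2.344 -0.334] rz units -13.63
level rot units [-0.019 -0.142  0.   ]
low rectc 455 90 size 39 32 axis deg 56 111 zmax 0.087
137 [0.415 0.357 0.031] ((424.4876708984375, 358.1776123046875), (99.13443756103516, 25.017635345458984), 8.063706398010254)
```

View pics/crop2.png

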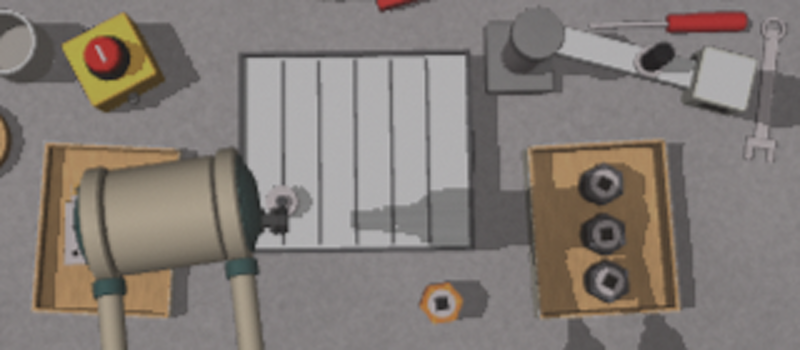

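Call:
{"method": "servo_tool", "body": {
  "moves": [
    {"dp":[0,0.1,-0.17],"delta_rot":[0,0,0],"fingers":0.6},
    {"dp":[0.04,0.16,-0.17],"delta_rot":[0,0,0],"fingers":0.6},
    {"dp":[0.07,0.18,0],"delta_rot":[0,0,0],"fingers":0.6},
    {"dp":[0.07,0.18,0],"delta_rot":[0,0,0],"fingers":0.6},
    {"dp":[0.07,0.18,0],"delta_rot":[0,0,0],"fingers":0.6}
  ]
}}

```text
clock: 38.7
position: [0.4693, -0.0252, 0.4142]
ee_rot: [-0.0, 1.0, -0.002, 0.002]
contact_force: [0.6, 0.0, -0.4]
width: 0.0508
gripper_force: 0.0
```

Call:
{"method": "servo_tool", "body": {
  "moves": [
    {"dp":[0.07,0.18,0],"delta_rot":[0,0,-1],"fingers":0.6}
  ]
}}

```text
clock: 38.8
position: [0.4832, -0.0614, 0.4138]
ee_rot: [-0.0, 0.999, 0.049, 0.001]
contact_force: [0.2, -0.9, -0.2]
width: 0.0513
gripper_force: 0.0
```

```bash
python3 - <<'E'
from h import *
st(); go(.600,-.3345,.42,1.36);tilt()
im,d=imaging.get_image("top"); P=cloud("top",d)
m=(P[...,0]>.325)&(P[...,0]<.51)&(abs(P[...,1]-.315)<.075)&(P[...,2]>.016)&(P[...,2]<.06)
n,l,s,c=cv2.connectedComponentsWithStats(m.astype(np.uint8))
for i in range(1,n):
    if s[i,4]>20: print(s[i,4],P[l==i].mean(0).round(3),cv2.minAreaRect((P[l==i][:,:2]*1000).astype(np.float32)))
E
```

```text
t38.8 p [ 0.4832 -0.0614  0.4138] toolx yaw 0.098 F [ 0.2 -0.9 -0.2] w 0.0513 q [-0.27  0.1   1.47  0.    1.57  1.2 ]
dp sum units [ 0.447  1.416 -0.03 ] rz units -12.62
level rot units [ 0.    -0.023  0.   ]
287 [0.423 0.35  0.03 ] ((425.6345520019531, 351.0067443847656), (97.18595123291016, 29.51688575744629), 0.7124918699264526)
290 [0.423 0.275 0.03 ] ((425.27703857421875, 275.3746032714844), (97.36134338378906, 28.285953521728516), 1.3970270156860352)
```

Call:
{"method": "servo_tool", "body": {
  "moves": [
    {"dp":[0.056,0.177,0],"delta_rot":[0,0,0],"fingers":0.6},
    {"dp":[0.056,0.177,0],"delta_rot":[0,0,0],"fingers":0.6},
    {"dp":[0.056,0.177,0],"delta_rot":[0,0,0],"fingers":0.6},
    {"dp":[0.056,0.177,0],"delta_rot":[0,0,0],"fingers":0.6},
    {"dp":[0.056,0.177,0],"delta_rot":[0,0,0],"fingers":0.6}
  ]
}}

```text
clock: 39.35
position: [0.5562, -0.2319, 0.4137]
ee_rot: [-0.0, 0.999, 0.048, 0.001]
contact_force: [0.8, 0.5, -0.3]
width: 0.0512
gripper_force: 0.0
```

Call:
{"method": "servo_tool", "body": {
  "moves": [
    {"dp":[0.056,0.177,0],"delta_rot":[0,0,0],"fingers":0.6},
    {"dp":[0.056,0.177,0],"delta_rot":[0,0,0],"fingers":0.6},
    {"dp":[0.056,0.177,0],"delta_rot":[0,0,0],"fingers":0.6},
    {"dp":[0,0,0],"delta_rot":[0,0,-1],"fingers":0.6},
    {"dp":[0,0,0],"delta_rot":[0,0,-1],"fingers":0.6}
  ]
}}

```text
clock: 39.85
position: [0.5999, -0.3345, 0.4123]
ee_rot: [-0.001, 0.989, 0.149, 0.0]
contact_force: [-0.1, -0.0, 0.2]
width: 0.0513
gripper_force: 0.0
```

Call:
{"method": "servo_tool", "body": {
  "moves": [
    {"dp":[0,0,0],"delta_rot":[0,0,-1],"fingers":0.6},
    {"dp":[0,0,0],"delta_rot":[0,0,-1],"fingers":0.6},
    {"dp":[0,0,0],"delta_rot":[0,0,-1],"fingers":0.6},
    {"dp":[0,0,0],"delta_rot":[0,0,-1],"fingers":0.6},
    {"dp":[0,0,0],"delta_rot":[0,0,-1],"fingers":0.6}
  ]
}}

```text
clock: 40.35
position: [0.5996, -0.333, 0.4136]
ee_rot: [0.0, 0.921, 0.389, 0.001]
contact_force: [0.4, 0.7, -0.5]
width: 0.0515
gripper_force: 0.0
```

Call:
{"method": "servo_tool", "body": {
  "moves": [
    {"dp":[0,0,0],"delta_rot":[0,0,-1],"fingers":0.6},
    {"dp":[0,0,0],"delta_rot":[0,0,-1],"fingers":0.6},
    {"dp":[0,0,0],"delta_rot":[0,0,-1],"fingers":0.6},
    {"dp":[0,0,0.1],"delta_rot":[0,0,-1],"fingers":0.6},
    {"dp":[0,0,0.1],"delta_rot":[0,0,-1],"fingers":0.6}
  ]
}}

```text
clock: 40.85
position: [0.5999, -0.3331, 0.374]
ee_rot: [0.001, 0.796, 0.605, 0.001]
contact_force: [0.6, -0.5, 0.2]
width: 0.0512
gripper_force: 0.0
```

```bash
python3 - <<'E'
from h import *
st(); go(.600,-.3345,.2905,1.36);tilt()
P=cloud("top",imaging.get_image("top")[1]); m=(P[...,2]>.245)&(P[...,2]<.265)&(np.hypot(P[...,0]-.6,P[...,1]+.335)<.02); print("handle top",m.sum(),P[m].mean(0).round(4) if m.any() else "")
E
```

```text
t40.9 p [ 0.5999 -0.3331  0.374 ] toolx yaw 1.300 F [ 0.6 -0.5  0.2] w 0.0512 q [-0.61  0.42  1.11  0.    1.6  -0.34]
dp sum units [-0.006  0.001  0.417] rz units -0.60
level rot units [ 0.032  0.002 -0.   ]
handle top 0
```

Descend, grip the handle, start swinging back (reverse arc).

Call:
{"method": "servo_tool", "body": {
  "moves": [
    {"dp":[0,0,0.12],"delta_rot":[0,0,-0.6],"fingers":0.6},
    {"dp":[0,0,0.12],"delta_rot":[0,0,0],"fingers":0.6},
    {"dp":[0,0,0.12],"delta_rot":[0,0,0],"fingers":0.6},
    {"dp":[0,0,0.057],"delta_rot":[0,0,0],"fingers":0.6}
  ]
}}

```text
clock: 41.3
position: [0.599, -0.3329, 0.288]
ee_rot: [-0.001, 0.779, 0.627, -0.0]
contact_force: [-0.4, 0.2, -0.2]
width: 0.0506
gripper_force: 0.0
```

Call:
{"method": "servo_tool", "body": {
  "moves": [
    {"dp":[0,0,0],"delta_rot":[0,0,0],"fingers":0.2},
    {"dp":[0,0,0],"delta_rot":[0,0,0],"fingers":0.2},
    {"dp":[0,0,0],"delta_rot":[0,0,0],"fingers":0.2},
    {"dp":[0,0,0],"delta_rot":[0,0,0],"fingers":0.2},
    {"dp":[0,0,0],"delta_rot":[0,0,0],"fingers":0.2}
  ],
  "force": 20
}}

```text
clock: 41.8
position: [0.6001, -0.3341, 0.291]
ee_rot: [0.001, 0.779, 0.627, 0.001]
contact_force: [3.7, 2.0, -0.0]
width: 0.023
gripper_force: 22.5
```

Call:
{"method": "servo_tool", "body": {
  "moves": [
    {"dp":[0.003,-0.065,0],"delta_rot":[0,0,1],"fingers":0.2},
    {"dp":[0.003,-0.065,0],"delta_rot":[0,0,1],"fingers":0.2},
    {"dp":[0.003,-0.065,0],"delta_rot":[0,0,1],"fingers":0.2}
  ]
}}

```text
clock: 42.1
position: [0.5652, -0.3192, 0.291]
ee_rot: [0.001, 0.865, 0.502, 0.004]
contact_force: [9.4, 4.9, -1.6]
width: 0.0234
gripper_force: 22.8
```

```bash
python3 - <<'E'
from h import *
st(); tilt(); p=readout.get_state()["position"]; print(np.hypot(p[0]-.6343,p[1]+.2073))
E
```

```text
t42.1 p [ 0.5652 -0.3192  0.291 ] toolx yaw 1.052 F [ 9.4  4.9 -1.6] w 0.0234 q [-0.62  0.39  1.36  0.01  1.38 -0.11]
level rot units [ 0.065 -0.054  0.   ]
0.13149438040231734
```

Call:
{"method": "servo_tool", "body": {
  "moves": [
    {"dp":[0.003,-0.065,0],"delta_rot":[0,0,1],"fingers":0.2},
    {"dp":[0.003,-0.065,0],"delta_rot":[0,0,1],"fingers":0.2},
    {"dp":[0.003,-0.065,0],"delta_rot":[0,0,1],"fingers":0.2},
    {"dp":[0.003,-0.065,0],"delta_rot":[0,0,1],"fingers":0.2},
    {"dp":[0.003,-0.065,0],"delta_rot":[0,0,1],"fingers":0.2}
  ]
}}

```text
clock: 42.6
position: [0.5206, -0.2743, 0.291]
ee_rot: [0.001, 0.962, 0.272, 0.007]
contact_force: [13.5, 3.7, -4.0]
width: 0.0237
gripper_force: 22.5
```

Call:
{"method": "servo_tool", "body": {
  "moves": [
    {"dp":[0.003,-0.065,0],"delta_rot":[0,0,1],"fingers":0.2},
    {"dp":[0.003,-0.065,0],"delta_rot":[0,0,1],"fingers":0.2},
    {"dp":[0.003,-0.065,0],"delta_rot":[0,0,1],"fingers":0.2},
    {"dp":[0.003,-0.065,0],"delta_rot":[0,0,1],"fingers":0.2},
    {"dp":[0.003,-0.065,0],"delta_rot":[0,0,1],"fingers":0.2}
  ]
}}

```text
clock: 43.1
position: [0.502, -0.2158, 0.2911]
ee_rot: [0.003, 1.0, 0.026, 0.008]
contact_force: [15.9, -4.4, -9.7]
width: 0.0233
gripper_force: 21.9
```

```bash
python3 - <<'E'
from h import *
st(); tilt(); p=readout.get_state()["position"]; print(np.hypot(p[0]-.6343,p[1]+.2073), "ang", np.arctan2(p[1]+.2073,p[0]-.6343)%(2*np.pi)-np.arctan2(-.0983+.2073,.5583-.6343))
E
```

```text
t43.1 p [ 0.502  -0.2158  0.2911] toolx yaw 0.051 F [15.9 -4.4 -9.7] w 0.0233 q [-0.54  0.23  1.6   0.    1.3   0.98]
level rot units [ 0.058 -0.154  0.   ]
0.13257995985478366 ang 1.0260674155459166
```

Call:
{"method": "servo_tool", "body": {
  "moves": [
    {"dp":[0.009,-0.065,0],"delta_rot":[0,0,1],"fingers":0.2},
    {"dp":[0.007,-0.065,0],"delta_rot":[0,0,1],"fingers":0.2},
    {"dp":[0.006,-0.065,0],"delta_rot":[0,0,1],"fingers":0.2},
    {"dp":[0.006,-0.065,0],"delta_rot":[0,0,1],"fingers":0.2},
    {"dp":[0.006,-0.065,0],"delta_rot":[0,0,1],"fingers":0.2}
  ]
}}

```text
clock: 43.6
position: [0.5133, -0.1537, 0.291]
ee_rot: [0.003, 0.975, -0.222, 0.002]
contact_force: [0.8, -5.6, -1.1]
width: 0.0235
gripper_force: 22.5
```

```bash
python3 - <<'E'
from h import *
st(); tilt(); p=readout.get_state()["position"]; print(np.hypot(p[0]-.6343,p[1]+.2073), "ang", np.arctan2(p[1]+.2073,p[0]-.6343)%(2*np.pi)-np.arctan2(-.0983+.2073,.5583-.6343))
E
```

```text
t43.6 p [ 0.5133 -0.1537  0.291 ] toolx yaw -0.448 F [ 0.8 -5.6 -1.1] w 0.0235 q [-0.42  0.22  1.61 -0.    1.3   1.6 ]
level rot units [ 0.044 -0.06   0.   ]
0.13232023683105879 ang 0.545041224338183
```

Call:
{"method": "servo_tool", "body": {
  "moves": [
    {"dp":[0.003,-0.065,0],"delta_rot":[0,0,1],"fingers":0.2},
    {"dp":[0.003,-0.065,0],"delta_rot":[0,0,1],"fingers":0.2},
    {"dp":[0.003,-0.065,0],"delta_rot":[0,0,1],"fingers":0.2},
    {"dp":[0.003,-0.065,0],"delta_rot":[0,0,1],"fingers":0.2},
    {"dp":[0.003,-0.065,0],"delta_rot":[0,0,1],"fingers":0.2}
  ]
}}

```text
clock: 44.1
position: [0.5526, -0.103, 0.291]
ee_rot: [0.002, 0.89, -0.456, 0.0]
contact_force: [-3.2, -2.4, 1.1]
width: 0.0232
gripper_force: 22.6
```

Call:
{"method": "servo_tool", "body": {
  "moves": [
    {"dp":[0,-0.02,0],"delta_rot":[0,0,0.3],"fingers":0.2},
    {"dp":[0,-0.02,0],"delta_rot":[0,0,0.3],"fingers":0.2}
  ]
}}

```text
clock: 44.3
position: [0.5591, -0.0982, 0.291]
ee_rot: [0.002, 0.876, -0.482, 0.0]
contact_force: [-3.3, -1.1, 1.9]
width: 0.0233
gripper_force: 22.6
```

Call:
{"method": "servo_tool", "body": {
  "moves": [
    {"dp":[0,-0.02,0],"delta_rot":[0,0,0.3],"fingers":0.2}
  ]
}}

```text
clock: 44.4
position: [0.5624, -0.0961, 0.291]
ee_rot: [0.002, 0.869, -0.495, 0.0]
contact_force: [-3.5, -0.8, 2.2]
width: 0.0235
gripper_force: 22.6
```

```bash
python3 - <<'E'
from h import *
st(); tilt(); p=readout.get_state()["position"]; print(np.hypot(p[0]-.6343,p[1]+.2073), "ang", np.arctan2(p[1]+.2073,p[0]-.6343)%(2*np.pi)-np.arctan2(-.0983+.2073,.5583-.6343))
E
```

```text
t44.4 p [ 0.5624 -0.0961  0.291 ] toolx yaw -1.035 F [-3.5 -0.8  2.2] w 0.0235 q [-0.29  0.28  1.54 -0.    1.33  2.32]
level rot units [ 0.024 -0.018  0.   ]
0.13247252277382449 ang -0.03478834634546235
```

Call:
{"method": "servo_tool", "body": {
  "moves": [
    {"dp":[0,-0.02,0],"delta_rot":[0,0,0.3],"fingers":0.2}
  ]
}}

```text
clock: 44.5
position: [0.5657, -0.094, 0.291]
ee_rot: [0.001, 0.861, -0.508, 0.0]
contact_force: [-3.0, 0.1, 2.0]
width: 0.0232
gripper_force: 22.6
```

Call:
{"method": "servo_tool", "body": {
  "moves": [
    {"dp":[0,-0.02,0],"delta_rot":[0,0,0],"fingers":0.2}
  ]
}}

```text
clock: 44.6
position: [0.5683, -0.0923, 0.291]
ee_rot: [0.002, 0.862, -0.508, -0.001]
contact_force: [-12.7, -8.0, 8.6]
width: 0.0236
gripper_force: 23.9
```

Call:
{"method": "servo_tool", "body": {
  "moves": [
    {"dp":[0,-0.015,0],"delta_rot":[0,0,0],"fingers":0.2}
  ]
}}

```text
clock: 44.7
position: [0.5686, -0.0921, 0.2909]
ee_rot: [0.005, 0.862, -0.508, -0.003]
contact_force: [-17.9, -9.0, 8.1]
width: 0.0233
gripper_force: 26.1
```

Call:
{"method": "servo_tool", "body": {
  "moves": [
    {"dp":[0,-0.01,0],"delta_rot":[0,0,0],"fingers":0.2}
  ]
}}

```text
clock: 44.8
position: [0.5688, -0.092, 0.2909]
ee_rot: [0.007, 0.862, -0.507, -0.004]
contact_force: [-20.3, -10.9, 9.6]
width: 0.0235
gripper_force: 28.5
```

```bash
python3 - <<'E'
from h import *
st(); tilt(); p=readout.get_state()["position"]; print(np.hypot(p[0]-.6343,p[1]+.2073), "ang", np.arctan2(p[1]+.2073,p[0]-.6343)%(2*np.pi)-np.arctan2(-.0983+.2073,.5583-.6343))
E
```

```text
t44.8 p [ 0.5688 -0.092   0.2909] toolx yaw -1.064 F [-20.3 -10.9   9.6] w 0.0235 q [-0.28  0.29  1.52 -0.01  1.35  2.36]
level rot units [ 0.156 -0.003  0.   ]
0.13259754817850916 ang -0.09250675714341172
```

Call:
{"method": "servo_tool", "body": {
  "moves": [
    {"dp":[0,0.015,0],"delta_rot":[0,0,0],"fingers":0.2},
    {"dp":[0,0.01,0],"delta_rot":[0,0,0],"fingers":0.7},
    {"dp":[0,0,0],"delta_rot":[0,0,0],"fingers":0.7},
    {"dp":[0,0,0],"delta_rot":[0,0,0],"fingers":0.7},
    {"dp":[0,0,-0.1],"delta_rot":[0,0,0],"fingers":0.7}
  ]
}}

```text
clock: 45.3
position: [0.5696, -0.091, 0.3076]
ee_rot: [0.0, 0.862, -0.507, -0.002]
contact_force: [0.4, -0.1, -0.5]
width: 0.0599
gripper_force: 0.0
```

Call:
{"method": "servo_tool", "body": {
  "moves": [
    {"dp":[0,0,-0.15],"delta_rot":[0,0,0],"fingers":0.75},
    {"dp":[0,0,-0.15],"delta_rot":[0,0,-1],"fingers":0.75},
    {"dp":[0,0,-0.15],"delta_rot":[0,0,-1],"fingers":0.75},
    {"dp":[0,0,0],"delta_rot":[0,0,-1],"fingers":0.75},
    {"dp":[0,0,0],"delta_rot":[0,0,-1],"fingers":0.75}
  ]
}}

```text
clock: 45.8
position: [0.5712, -0.0912, 0.4014]
ee_rot: [-0.0, 0.946, -0.324, 0.002]
contact_force: [-0.6, -0.6, -0.5]
width: 0.0639
gripper_force: 0.0
```

Call:
{"method": "servo_tool", "body": {
  "moves": [
    {"dp":[0,0,0],"delta_rot":[0,0,-1],"fingers":0.75},
    {"dp":[0,0,0],"delta_rot":[0,0,-1],"fingers":0.75},
    {"dp":[0,0,0],"delta_rot":[0,0,-1],"fingers":0.75},
    {"dp":[0,0,0],"delta_rot":[0,0,-1],"fingers":0.75},
    {"dp":[0,0,0],"delta_rot":[0,0,-1],"fingers":0.75}
  ]
}}

```text
clock: 46.3
position: [0.5709, -0.0912, 0.3999]
ee_rot: [0.0, 0.997, -0.08, 0.001]
contact_force: [-0.3, 0.5, -0.2]
width: 0.0642
gripper_force: 0.0
```

Call:
{"method": "servo_tool", "body": {
  "moves": [
    {"dp":[0,0,0],"delta_rot":[0,0,-1],"fingers":0.75},
    {"dp":[0,0,0],"delta_rot":[0,0,-1],"fingers":0.75},
    {"dp":[0,0,0],"delta_rot":[0,0,-1],"fingers":0.75},
    {"dp":[0,0,0],"delta_rot":[0,0,-1],"fingers":0.75},
    {"dp":[0,0,0],"delta_rot":[0,0,-1],"fingers":0.75}
  ]
}}

```text
clock: 46.8
position: [0.5708, -0.0912, 0.3999]
ee_rot: [0.0, 0.986, 0.169, 0.001]
contact_force: [0.1, 0.2, 0.4]
width: 0.0642
gripper_force: 0.0
```

Call:
{"method": "servo_tool", "body": {
  "moves": [
    {"dp":[0,0,0],"delta_rot":[0,0,-1],"fingers":0.75},
    {"dp":[0,0,0],"delta_rot":[0,0,-1],"fingers":0.75},
    {"dp":[0,0,0],"delta_rot":[0,0,-1],"fingers":0.75},
    {"dp":[0,0,0],"delta_rot":[0,0,-0.6],"fingers":0.75}
  ]
}}

```text
clock: 47.2
position: [0.5708, -0.0912, 0.3999]
ee_rot: [0.0, 0.94, 0.342, 0.001]
contact_force: [-0.4, -0.5, -0.3]
width: 0.064
gripper_force: 0.0
```

```bash
python3 - <<'E'
from h import *
st(); go(.6277,.3045,.38,.7);tilt()
E
```

```text
t47.2 p [ 0.5708 -0.0912  0.3999] toolx yaw 0.699 F [-0.4 -0.5 -0.3] w 0.0640 q [-0.28  0.24  1.32  0.    1.58  0.59]
dp sum units [ 1.49  -1.332  0.1  ] rz units -0.01
level rot units [ 0.011 -0.01   0.   ]
```

Call:
{"method": "servo_tool", "body": {
  "moves": [
    {"dp":[0.1,-0.09,0],"delta_rot":[0,0,0],"fingers":0.75},
    {"dp":[0.14,-0.125,0],"delta_rot":[0,0,0],"fingers":0.75},
    {"dp":[0.14,-0.125,0],"delta_rot":[0,0,0],"fingers":0.75},
    {"dp":[0.14,-0.125,0],"delta_rot":[0,0,0],"fingers":0.75},
    {"dp":[0.14,-0.125,0],"delta_rot":[0,0,0],"fingers":0.75}
  ]
}}

```text
clock: 47.7
position: [0.5966, 0.0856, 0.3999]
ee_rot: [0.0, 0.94, 0.341, 0.001]
contact_force: [1.6, -0.0, 0.1]
width: 0.0637
gripper_force: 0.0
```

Call:
{"method": "servo_tool", "body": {
  "moves": [
    {"dp":[0.14,-0.125,0],"delta_rot":[0,0,0],"fingers":0.75},
    {"dp":[0.14,-0.125,0],"delta_rot":[0,0,0],"fingers":0.75},
    {"dp":[0.14,-0.125,0],"delta_rot":[0,0,0],"fingers":0.75},
    {"dp":[0.14,-0.125,0],"delta_rot":[0,0,0],"fingers":0.75},
    {"dp":[0.14,-0.125,0],"delta_rot":[0,0,0],"fingers":0.75}
  ]
}}

```text
clock: 48.2
position: [0.6238, 0.2715, 0.3998]
ee_rot: [0.0, 0.94, 0.341, 0.001]
contact_force: [0.1, -0.0, -0.9]
width: 0.0638
gripper_force: 0.0
```

Call:
{"method": "servo_tool", "body": {
  "moves": [
    {"dp":[0.1,-0.08,0.1],"delta_rot":[0,0,0],"fingers":0.75},
    {"dp":[0,0,0.15],"delta_rot":[0,0,0],"fingers":0.75},
    {"dp":[0,0,0.15],"delta_rot":[0,0,0],"fingers":0.75},
    {"dp":[0,0,0.15],"delta_rot":[0,0,0],"fingers":0.75},
    {"dp":[0,0,0.1],"delta_rot":[0,0,0],"fingers":0.75}
  ]
}}

```text
clock: 48.7
position: [0.6282, 0.2949, 0.267]
ee_rot: [0.0, 0.94, 0.341, -0.001]
contact_force: [-0.0, -0.1, 0.2]
width: 0.0636
gripper_force: 0.0
```

```bash
python3 - <<'E'
from h import *
st(); go(.6277,.3045,.154,.7);tilt()
P=cloud("top",imaging.get_image("top")[1]); m=(P[...,2]>.245)&(P[...,2]<.27)&(np.hypot(P[...,0]-.565,P[...,1]+.095)<.04); print("handle top",m.sum(),P[m].mean(0).round(4) if m.any() else "")
E
```

```text
t48.7 p [0.6282 0.2949 0.267 ] toolx yaw 0.696 F [-0.  -0.1  0.2] w 0.0636 q [ 0.34  0.48  1.28 -0.    1.39  1.21]
dp sum units [ 0.03  -0.038  0.565] rz units -0.04
level rot units [-0.004  0.022  0.   ]
handle top 63 [ 0.5702 -0.0945  0.259 ]
```

Call:
{"method": "servo_tool", "body": {
  "moves": [
    {"dp":[0.03,-0.038,0.1],"delta_rot":[0,0,0],"fingers":0.75},
    {"dp":[0,0,0.13],"delta_rot":[0,0,0],"fingers":0.75},
    {"dp":[0,0,0.13],"delta_rot":[0,0,0],"fingers":0.75},
    {"dp":[0,0,0.12],"delta_rot":[0,0,0],"fingers":0.75},
    {"dp":[0,0,0.06],"delta_rot":[0,0,0],"fingers":0.75}
  ]
}}

```text
clock: 49.25
position: [0.6281, 0.3043, 0.16]
ee_rot: [0.0, 0.94, 0.341, -0.001]
contact_force: [-0.2, -0.1, 0.1]
width: 0.0641
gripper_force: 0.0
```

```bash
python3 - <<'E'
from h import *
st(); go(.6277,.3045,.155,.7);tilt()
E
```

```text
t49.2 p [0.6281 0.3043 0.16  ] toolx yaw 0.696 F [-0.2 -0.1  0.1] w 0.0641 q [ 0.35  0.55  1.42 -0.    1.17  1.23]
dp sum units [-0.001 -0.002  0.025] rz units -0.04
level rot units [-0.002  0.019  0.   ]
```

Call:
{"method": "servo_tool", "body": {
  "moves": [
    {"dp":[0,0,0.015],"delta_rot":[0,0,0],"fingers":0.3},
    {"dp":[0,0,0],"delta_rot":[0,0,0],"fingers":0.3},
    {"dp":[0,0,0],"delta_rot":[0,0,0],"fingers":0.3},
    {"dp":[0,0,0],"delta_rot":[0,0,0],"fingers":0.3}
  ],
  "force": 40
}}

```text
clock: 49.65
position: [0.6263, 0.3067, 0.1596]
ee_rot: [-0.003, 0.94, 0.341, -0.001]
contact_force: [-6.3, 4.6, -1.8]
width: 0.0421
gripper_force: 41.9
```

Call:
{"method": "servo_tool", "body": {
  "moves": [
    {"dp":[0,0,0],"delta_rot":[0,0,0.8],"fingers":0.3},
    {"dp":[0,0,0],"delta_rot":[0,0,0.8],"fingers":0.3},
    {"dp":[0,0,0],"delta_rot":[0,0,0.8],"fingers":0.3},
    {"dp":[0,0,0],"delta_rot":[0,0,0.8],"fingers":0.3},
    {"dp":[0,0,0],"delta_rot":[0,0,0.8],"fingers":0.3}
  ]
}}

```text
clock: 50.15
position: [0.626, 0.307, 0.1603]
ee_rot: [-0.003, 0.989, 0.145, -0.002]
contact_force: [-6.6, 6.0, 2.3]
width: 0.0419
gripper_force: 42.3
```

Call:
{"method": "servo_tool", "body": {
  "moves": [
    {"dp":[0,0,0],"delta_rot":[0,0,0.8],"fingers":0.3},
    {"dp":[0,0,0],"delta_rot":[0,0,0.8],"fingers":0.3},
    {"dp":[0,0,0],"delta_rot":[0,0,0.8],"fingers":0.3},
    {"dp":[0,0,0],"delta_rot":[0,0,0.8],"fingers":0.3},
    {"dp":[0,0,0],"delta_rot":[0,0,0.8],"fingers":0.3}
  ]
}}

```text
clock: 50.65
position: [0.626, 0.3074, 0.1607]
ee_rot: [-0.003, 0.999, -0.054, -0.002]
contact_force: [-7.8, 6.3, 2.2]
width: 0.0423
gripper_force: 42.3
```

```bash
python3 - <<'E'
from h import *
st(); print(readout.get_state()["moment"])
E
```

```text
t50.6 p [0.626  0.3074 0.1607] toolx yaw -0.108 F [-7.8  6.3  2.2] w 0.0423 q [0.35 0.55 1.42 0.01 1.17 2.03]
[1.10111647 1.21631683 0.06239669]
```

Call:
{"method": "servo_tool", "body": {
  "moves": [
    {"dp":[0,0,0],"delta_rot":[0,0,0.8],"fingers":0.3},
    {"dp":[0,0,0],"delta_rot":[0,0,0.7],"fingers":0.3},
    {"dp":[0,0,0],"delta_rot":[0,0,0],"fingers":0.8},
    {"dp":[0,0,0],"delta_rot":[0,0,0],"fingers":0.8},
    {"dp":[0,0,0],"delta_rot":[0,0,0],"fingers":0.8}
  ]
}}

```text
clock: 51.15
position: [0.6295, 0.3041, 0.16]
ee_rot: [-0.0, 0.992, -0.127, 0.002]
contact_force: [-0.5, -0.6, 0.1]
width: 0.0683
gripper_force: 0.0
```

Call:
{"method": "servo_tool", "body": {
  "moves": [
    {"dp":[0,0,-0.1],"delta_rot":[0,0,0],"fingers":0.8},
    {"dp":[0,0,-0.2],"delta_rot":[0,0,0],"fingers":0.8},
    {"dp":[0,0,-0.2],"delta_rot":[0,0,0],"fingers":0.8},
    {"dp":[0,0,-0.2],"delta_rot":[0,0,0],"fingers":0.8},
    {"dp":[-0.2,0,-0.1],"delta_rot":[0,0,0],"fingers":0.8}
  ]
}}

```text
clock: 51.65
position: [0.5949, 0.3131, 0.3228]
ee_rot: [-0.001, 0.992, -0.129, 0.006]
contact_force: [-0.9, 0.3, 0.8]
width: 0.0685
gripper_force: 0.0
```

Call:
{"method": "servo_tool", "body": {
  "moves": [
    {"dp":[-0.2,0,0],"delta_rot":[0,0,0],"fingers":0.8},
    {"dp":[-0.2,0,0],"delta_rot":[0,0,0],"fingers":0.8},
    {"dp":[-0.2,0,0],"delta_rot":[0,0,0],"fingers":0.8},
    {"dp":[0,0,0],"delta_rot":[0,0,0],"fingers":0.8},
    {"dp":[0,0,0],"delta_rot":[0,0,0],"fingers":0.8}
  ]
}}

```text
clock: 52.15
position: [0.4735, 0.3446, 0.3197]
ee_rot: [-0.0, 0.992, -0.126, 0.002]
contact_force: [0.0, -0.4, 0.4]
width: 0.0681
gripper_force: 0.0
```

```bash
python3 - <<'E'
from h import *
st(); im,d=imaging.get_image("top"); P=cloud("top",d); cv2.imwrite("pics/end.png",im[:,:,::-1])
m=(np.hypot(P[...,0]-.628,P[...,1]-.305)<.015); print("mush",m.sum(),np.median(P[m][:,2]))
m=(P[...,2]>.245)&(P[...,2]<.27)&(np.hypot(P[...,0]-.565,P[...,1]+.095)<.04); print("handle top",m.sum(),P[m].mean(0).round(4) if m.any() else "")
E
```

```text
t52.1 p [0.4735 0.3446 0.3197] toolx yaw -0.253 F [ 0.  -0.4  0.4] w 0.0681 q [ 0.51  0.28  1.46 -0.    1.4   2.34]
mush 80 0.1172980533359427
handle top 64 [ 0.5705 -0.0945  0.2598]
```

View pics/end.png

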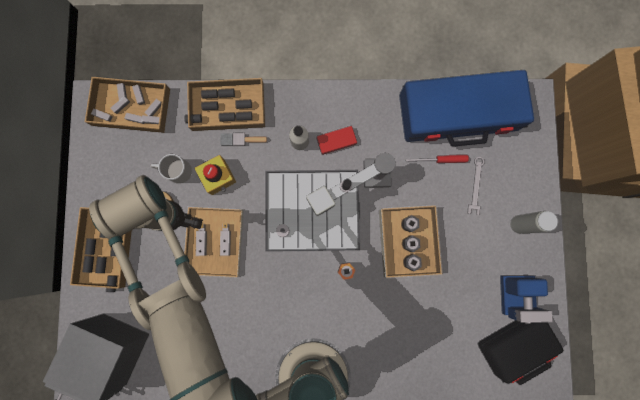

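The picture shows the stop up (its top reads 117 mm) at (212,173) and the arm home. The three sockets are in the deep tray around (412,243), both holders are in the shallow tray at (200,242) and (224,242), and only the fixed stud is left on the bed.

```bash
python3 -c "
from rig import manip
print(manip.sign_off())"
```

```text
the job is handed in; nothing more can be done
None
```

The job is done and handed in: all three sockets are in the deep tray, both tool holders are in the shallow tray, the arm is home against its stop and the mushroom is twisted and up; sign-off gave no verdict.

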